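# Scoop the sized block blanks into the drying cabinet

### The arm

A 6-joint arm with a two-finger parallel gripper is mounted at the origin on the work surface. World frame = base frame: x ahead of the robot, y to its left, z up, the work surface at z = 0. Lengths are in m, angles in rad, forces in N, time in s.
With the tool pointing down it reaches from about 0.25 to 0.775 m from the base axis. Payload 4 kg.
Tool frame: the origin (TCP) lies between the finger pads; the fingertips stand 14 mm ahead of it and the grasp point (between the pads) lies 5 mm behind it (tip_reach is the distance from the TCP to the fingertips, in m); z points along the fingers, y is the line along which they close (so a half turn about z gives the same grasp; the last joint's range is limited). The gripper opens to 94 mm and grips with 3 to 60 N. Pads are 16 mm wide; open, the fingers measure 119 mm over their backs; the gripper's body (75 mm by 177 mm) begins 78 mm behind the grasp point.
Start: joints at [1.09, 0.087, 1.371, -0, 1.684, -0.103], TCP at [0.203, 0.511, 0.22] pointing down, gripper open.
Joint ranges: [-3.1, 3.1], [-0.76, 2.03], [0.27, 2.55], [-1.08, 4.22], [0.17, 2.65], [-2.57, 2.57]. Speed limits (rad/s): [2.79, 2.79, 3.14, 3.14, 3.14, 3.14].

### API

Orientations are given as [roll, pitch, yaw] about the fixed x, y, z axes, in that order (R = Rz(yaw) Ry(pitch) Rx(roll)).
In Python, from bench import * gives the robot as it stands. The module is installed in compiled form; this text tells all that it offers.
- The arm moves only by the tool servo_tool, never from a script. Its argument "targets" is a list of rows, each a list of 4 numbers: the shift along the tool's x, y, z in cm, then the turn about the tool's z in degrees. A call has 1 to 8 rows; each row is the pose to reach, as a shift and turn from the pose commanded when the call began, along the tool's axes at that moment; what a row does not reach only later rows make up. A row lasts 1/8 s, in which the tool goes at most 62.5 mm and 10.7 degrees, less where a joint would pass 70% of its speed; a pose out of reach is approached as far as the arm can. A call with a gripper value outside its range is refused whole. "claw" is the closure in counts, from 0 (fully open) to 255 (shut), set as the call begins (left out, the last holds). The fingers move at their own pace and stop on an object; the grip force is fixed at half the most. Time passes only in rows, so rows that repeat a pose let the fingers close. It gives the time, the measured TCP pose, the force, the opening and the grip force at its end, in the units of the state.
- get_obs(): the state, without advancing time (a new reading comes with each control period).
- snapshot(name): name is "side" or "top"; returns the picture (384x512x3 uint8, blue, green, red); there is no depth.
- camera_model(name): a dict with "camera_matrix" (3x3 intrinsics, pixels), "camera_from_world" (4x4, takes a point from world to camera coordinates). Camera axes: x right, y up, looking along -z (the intrinsics and any distortion apply to the point x, -y, -z); pixel columns grow to the right and rows downward; lengths in m; the calibration is good to about 2 mm. A picture is of the moment at which its call begins. camera_model takes no time and is no camera call.
- close_job(): hands the job in; it is judged then, once.
The state is a dict: "time": time; "joint_positions": joint angles; "qvel": joint speeds; "joint_torque": joint torques, N m; "tool_pos": TCP position; "ee_rot": TCP orientation; "wrist_force": force on the tool from outside, world axes, zero at the start; "wrist_torque": the same for the moment, N m; "width": finger opening in m; "finger_force": force on a finger pad.
Only numpy, scipy, OpenCV 4.12 (cv2) and the standard library are available. Lean on these libraries where they do the work, as an engineer would, in place of code of your own. Each camera call takes 0.05 s, during which the arm holds its last target. There are 200 camera calls.

### The job

Freshly sized block blanks (three or four) lie in front of the bench stop: with the flat scoop, push them against the stop so that they ride onto the pan, lift them clear and tip every one into the drying cabinet's open hopper, never touching a blank with the gripper itself. Once all of them lie in the hopper, swing the cabinet's sprung lever over to its stop so that they drop inside, and let it return so that the trap is shut. Finish with the scoop laid flat back on its cork mat, and leave the other things on the bench where they are.

Things in the scene. Friction and masses are not known exactly. Their poses are not given: they have to be found in the camera images.
- stop: bench stop: straight wooden batten fixed to the bench, 20 mm (x) by 460 mm (y) by 45 mm high. Origin: centre of its underside. The blanks lie on its +x side (away from the robot), in front of its upright face at local x = +10 mm.
- blank0: pale wooden block blank, loose, 70 mm (x) by 34 mm (y) by 24 mm (z), 25 to 50 g, with square edges; origin at the centre of its underside. Three or four blanks are on the bench; an absent one reads None. Starts flat, its centre 45 to 80 mm in front of the stop's face, the blanks roughly 95 mm apart along it. The gripper must not touch it.
- blank1: pale wooden block blank, loose, 70 mm (x) by 34 mm (y) by 24 mm (z), 25 to 50 g, with square edges; origin at the centre of its underside. Three or four blanks are on the bench; an absent one reads None. Starts flat, its centre 45 to 80 mm in front of the stop's face, the blanks roughly 95 mm apart along it. The gripper must not touch it.
- blank2: pale wooden block blank, loose, 70 mm (x) by 34 mm (y) by 24 mm (z), 25 to 50 g, with square edges; origin at the centre of its underside. Three or four blanks are on the bench; an absent one reads None. Starts flat, its centre 45 to 80 mm in front of the stop's face, the blanks roughly 95 mm apart along it. The gripper must not touch it.
- blank3: pale wooden block blank, loose, 70 mm (x) by 34 mm (y) by 24 mm (z), 25 to 50 g, with square edges; origin at the centre of its underside. Three or four blanks are on the bench; an absent one reads None. Starts flat, its centre 45 to 80 mm in front of the stop's face, the blanks roughly 95 mm apart along it. The gripper must not touch it.
- scoop: flat sheet-steel scoop with an upright wooden grip, 0.28 kg. Origin: on the flat underside of the pan, right below the grip; z up, -x points from the grip to the lip. Pan 116 mm wide (y); 3 mm sides, 32 mm high, run from x = -65 to +20 mm; back wall at x = +18.5 mm, 38 mm high. Free floor ahead of the grip 95 mm long. Polished: blanks slide off when it is tilted lip-down by 35 degrees or more.
- scoop_grip (a point): top centre of the scoop's upright grip, 82 mm above the scoop's origin; the grip is 34 mm (x) by 24 mm (y) by 82 mm high: take it from above with the fingers closing along the scoop's y
- scoop_lip (a point): middle of the scoop's sharp front lip, on the underside, 112 mm from the scoop's origin towards -x; the first 30 mm of the pan is a thin wedge rising from the lip to the 2.5 mm thick floor
- scoop_mid (a point): middle of the pan, on the underside of the scoop, 45 mm from the scoop's origin towards the lip
- mat: cork mat fixed to the bench, 170 mm (x) by 130 mm (y) by 4 mm thick, where the scoop starts and belongs; origin: centre of its underside
- cabinet: drying cabinet fixed to the bench: open wooden hopper on a clear-walled box, walls 6 mm. Origin: on the bench below the middle of the hopper. The closed drying space lies under the hopper's trap and on to x = +182 mm, y from -98 to +98 mm, floor at z = 6 mm; its roof beyond the hopper is at z = 134 mm (end rail and posts up to 150 mm).
- hopper (a point): middle of the hopper's floor (the shut trap), 150 mm above the cabinet's origin. The hopper is open above; inside it measures 126 mm (cabinet's x) by 196 mm (y). Its wall tops are 240 mm above the bench on the -x (robot) side and both y sides, 200 mm on the +x side, over which the scoop comes in.
- trap (a joint): angle of the trap and its lever, one stiff part, rad: 0 shut, 0.95 at the stop (flap hanging down). Hinge along the cabinet's y axis at local x = -58 mm, z = 150 mm. A spring shuts it: about 0.45 N m at 0, 0.9 N m at the stop (3 to 9 N at the lever); let go, it returns by itself within a second or so.
- lever_tip (a point): top end of the trap lever, 161 mm from the hinge axis: 12 mm round bar with a 22 mm thick wooden grip on its last 57 mm, beside the hopper in the plane local y = -140 mm of the cabinet. At rest it leans 0.3 rad towards the cabinet's -x; opening swings the tip towards +x, to 0.65 rad past upright at the stop. Push it from its -x side, from above.
- mug: white mug, 82 mm wide, 88 mm high; leave alone
- gluejar: amber glue jar, 68 mm wide, 85 mm high; leave alone
- scroll: pale carved scroll, 155 mm long; leave alone
Things that resemble listed ones, but are neither listed nor needed, are in the scene too. Leave any green look-alike of the scoop alone.

How it is judged:
On the way, in this order (a step that is already met when the one before it is completed fails the run):
1. a blank rides on the scoop, lifted clear of the bench (((x of blank0 in the frame of scoop between -0.115 and 0.02 m and y of blank0 in the frame of scoop between -0.06 and 0.06 m and z of blank0 in the frame of scoop between -0.005 and 0.07 m and height (world z) of blank0 above 0.08 m) or (x of blank1 in the frame of scoop between -0.115 and 0.02 m and y of blank1 in the frame of scoop between -0.06 and 0.06 m and z of blank1 in the frame of scoop between -0.005 and 0.07 m and height (world z) of blank1 above 0.08 m) or (x of blank2 in the frame of scoop between -0.115 and 0.02 m and y of blank2 in the frame of scoop between -0.06 and 0.06 m and z of blank2 in the frame of scoop between -0.005 and 0.07 m and height (world z) of blank2 above 0.08 m) or (x of blank3 in the frame of scoop between -0.115 and 0.02 m and y of blank3 in the frame of scoop between -0.06 and 0.06 m and z of blank3 in the frame of scoop between -0.005 and 0.07 m and height (world z) of blank3 above 0.08 m))), for 0.2 s.
2. all the blanks lie in the hopper together, on the shut trap (x of blank0 in the frame of cabinet between -0.068 and 0.068 m and y of blank0 in the frame of cabinet between -0.1 and 0.1 m and z of blank0 in the frame of cabinet between 0.135 and 0.238 m and x of blank1 in the frame of cabinet between -0.068 and 0.068 m and y of blank1 in the frame of cabinet between -0.1 and 0.1 m and z of blank1 in the frame of cabinet between 0.135 and 0.238 m and x of blank2 in the frame of cabinet between -0.068 and 0.068 m and y of blank2 in the frame of cabinet between -0.1 and 0.1 m and z of blank2 in the frame of cabinet between 0.135 and 0.238 m and x of blank3 in the frame of cabinet between -0.068 and 0.068 m and y of blank3 in the frame of cabinet between -0.1 and 0.1 m and z of blank3 in the frame of cabinet between 0.135 and 0.238 m and value of joint trap below 0.08 rad), for 0.3 s.
3. the lever is swung to its stop (value of joint trap above 0.87 rad), for 0.05 s.
4. the lever has returned and the trap is shut (value of joint trap below 0.06 rad), for 0.2 s.
At the end, for the whole second after the job is handed in: All blanks lie at rest inside the drying cabinet, below the trap; the trap is shut (under 0.06 rad); the scoop lies flat on the cork mat, the middle of its pan within 50 mm (mat's x) and 45 mm (mat's y) of the mat's centre (x of blank0 in the frame of cabinet between -0.066 and 0.186 m and y of blank0 in the frame of cabinet between -0.1 and 0.1 m and z of blank0 in the frame of cabinet between 0 and 0.115 m and linear speed of each of blank0, blank1, blank2, blank3 below 0.03 m/s and x of blank1 in the frame of cabinet between -0.066 and 0.186 m and y of blank1 in the frame of cabinet between -0.1 and 0.1 m and z of blank1 in the frame of cabinet between 0 and 0.115 m and x of blank2 in the frame of cabinet between -0.066 and 0.186 m and y of blank2 in the frame of cabinet between -0.1 and 0.1 m and z of blank2 in the frame of cabinet between 0 and 0.115 m and x of blank3 in the frame of cabinet between -0.066 and 0.186 m and y of blank3 in the frame of cabinet between -0.1 and 0.1 m and z of blank3 in the frame of cabinet between 0 and 0.115 m and value of joint trap below 0.06 rad and x of scoop_mid in the frame of mat between -0.05 and 0.05 m and y of scoop_mid in the frame of mat between -0.045 and 0.045 m and z of scoop_mid in the frame of mat between -0.002 and 0.015 m and angle between scoop's own z axis and vertical below 0.1 rad and linear speed of scoop below 0.02 m/s); the robot touches nothing.
It fails at once if the gripper touches a blank (contact force between the fingers and blank0 above 1 N or contact force between the fingers and blank1 above 1 N or contact force between the fingers and blank2 above 1 N or contact force between the fingers and blank3 above 1 N).
It fails at once if another thing on the bench is pushed more than 40 mm from its place (distance of any of mug, gluejar, scroll from where it was at the start of the episode above 0.04 m).
Of blank0, blank1, blank2, blank3 only 3 to 4 are there at a start; the rules pass over those that are not, and their reading is None.
At some moment in a run one of blank0, blank1, blank2, blank3 may be knocked a few centimetres aside while the robot is not near it.
It also fails if it takes over 210 s, if anything falls off the work surface, if the arm or the gripper's body presses on something with over 40 N, if the wrist force passes 120 N, or if a joint passes its speed limit or range.

## Working session

There is one attempt and no reset: what is moved stays moved. The work goes in short steps, Python scripts to look and compute and a tool call to move; the robot and the scene stay as the last step left them, time stands still between calls to the robot, and variables do not carry over. Pictures are saved under pics/ and viewed, at most 14 in all, crops included, and the job is handed in when it is done.

Besides the shell and the picture viewer there is one more tool, called after "Call:" as a command line: name --pt "numbers of a row" for each row, then --argument value for the rest. servo_tool: Moves the arm, as the interface text tells. Its arguments: {"type":"object","properties":{"targets":{"type":"array"},"claw":{"type":"number"}},"required":["targets"]}

```bash
mkdir -p pics; ls
cat > h.py <<'E'
from bench import *
import numpy as np, cv2
from scipy.spatial.transform import Rotation as Rn
def cam(n):
    m=camera_model(n); return np.array(m["camera_matrix"]),np.array(m["camera_from_world"]),m
def proj(n,p):
    K,T,_=cam(n); c=T[:3,:3]@np.array(p)+T[:3,3]; q=K@np.array([c[0],-c[1],-c[2]]); return q[:2]/q[2]
def ray(n,uv,z):
    K,T,_=cam(n); d=np.linalg.inv(K)@np.array([uv[0],uv[1],1.]); d=np.array([d[0],-d[1],-d[2]])
    R=T[:3,:3]; o=-R.T@T[:3,3]; d=R.T@d; return o+d*(z-o[2])/d[2]
E
python3 - <<'E'
from h import *
o=get_obs(); print(o["tool_pos"],o["ee_rot"],o["width"],o["time"])
for n in("side","top"):
    im=snapshot(n); cv2.imwrite(f"pics/{n}0.png",im)
    K,T,m=cam(n); print(n,K.round(1).tolist(),(-T[:3,:3].T@T[:3,3]).round(3),[k for k in m])
a=[cv2.imread(f"pics/{n}0.png") for n in("top","side")]
E
```

```text
pics
[0.20263355 0.51074457 0.21830957] [-3.13937533e+00 -2.17111869e-04  2.76380791e+00] 0.09401723731672618 0.0
side [[372.7, 0.0, 254.9], [0.0, 372.7, 197.2], [0.0, 0.0, 1.0]] [-0.012 -0.772  0.877] ['camera_matrix', 'camera_from_world']
top [[366.2, 0.0, 251.5], [0.0, 366.2, 188.9], [0.0, 0.0, 1.0]] [ 0.448 -0.054  1.35 ] ['camera_matrix', 'camera_from_world']
```

Run:
```python
import cv2
for n in("top","side"):
    cv2.imwrite(f"pics/{n}0b.png",cv2.resize(cv2.imread(f"pics/{n}0.png"),(800,600),interpolation=cv2.INTER_CUBIC))
```

```text
(no output)
```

View pics/top0b.png

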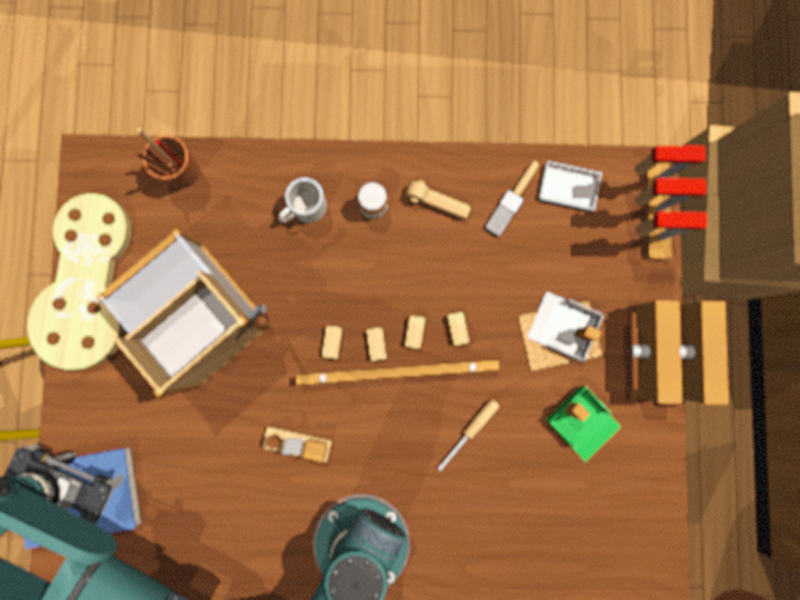

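View pics/side0b.png

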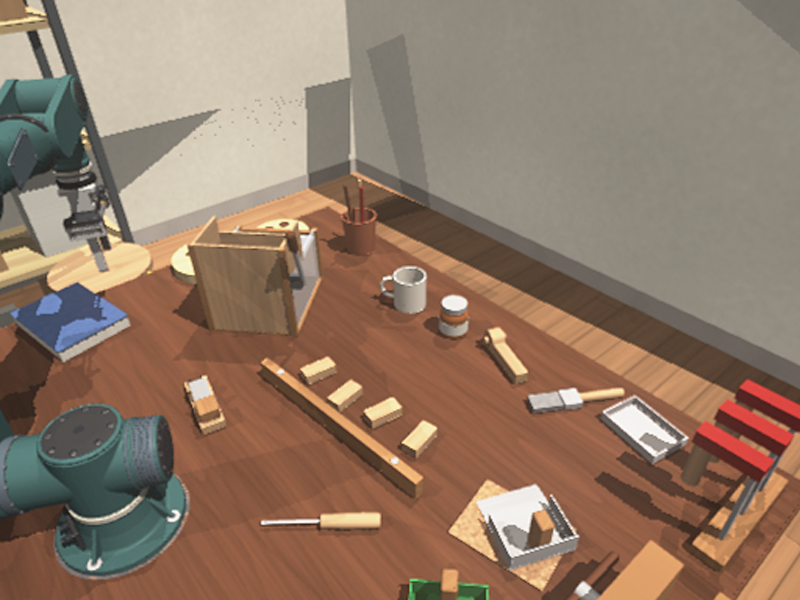

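Top view (800x600): four blanks at (332,342), (376,343), (414,332), (458,329). The stop runs (295,380)–(498,366), and the cabinet hopper is at (185,325) with its lever near (262,312).

Scoop candidates:
- Steel scoop with wooden grip on cork, (565,327).
- Green look-alike, (585,422).
- White tray without a grip, (570,187).

By the description I choose the one on cork. I'll check it in a crop and measure.

Run:
```python
from h import *
t=cv2.imread("pics/top0.png")
a=cv2.resize(t[175:260,320:400],None,fx=5,fy=5,interpolation=cv2.INTER_CUBIC)
b=cv2.resize(t[140:260,50:180],None,fx=3,fy=3,interpolation=cv2.INTER_CUBIC)
c=np.zeros((430,800,3),np.uint8); c[:a.shape[0],:a.shape[1]]=a; c[:b.shape[0],405:405+b.shape[1]]=b
cv2.imwrite("pics/crop1.png",c)
hsv=cv2.cvtColor(t,cv2.COLOR_BGR2HSV)
roi=np.zeros(t.shape[:2],np.uint8); roi[195:235,195:305]=1
m=((hsv[...,2]>165)&(hsv[...,0]>12)&(hsv[...,0]<30)&(roi>0)).astype(np.uint8)*255
for ct in cv2.findContours(m,cv2.RETR_EXTERNAL,cv2.CHAIN_APPROX_NONE)[0]:
    if cv2.contourArea(ct)<60: continue
    P=np.array([ray("top",p[0],.024)[:2] for p in ct])*1000
    r=cv2.minAreaRect(P.astype(np.float32)); print(np.round(cv2.minAreaRect(ct)[0],1),np.round(r[0],1),np.round(r[1],1),round(r[2],1))
for p in((295,380),(498,366),(297,386),(498,372)): print(p,ray("top",(p[0]*.64,p[1]*.64),.045).round(3))
print(m.sum()/255)
```

```text
[279.5 232.5] [ 411.1 -166.4] [ 10.7 176.5] 1.1
[240.6 219.3] [455.7 -25.5] [76.3 39.8] 9.5
[212.2 218.2] [457.9  77.1] [39.3 76.2] 83.5
[265.5 211.7] [ 484.7 -114.6] [39.9 76. ] 81.3
[293.2 209.5] [ 494.7 -215. ] [76.6 40.2] 13.0
(295, 380) [0.368 0.155 0.045]
(498, 366) [ 0.408 -0.304  0.045]
(297, 386) [0.355 0.15  0.045]
(498, 372) [ 0.395 -0.304  0.045]
1043.0
```

View pics/crop1.png

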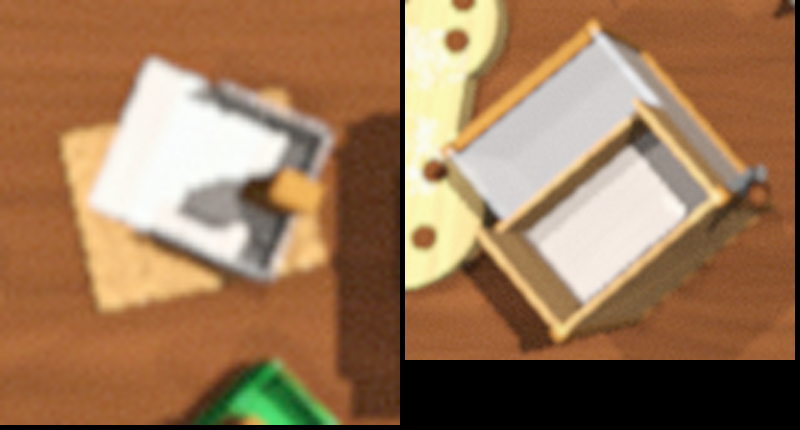

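The crop shows the steel scoop with its wooden grip at full px (380,214), lip corners about (350,186) and (338,216), lying on the cork mat. The green look-alike sits below it. The cabinet's hopper wall-top corners are at about (102,252), (156,205) and (76,218).

Run:
```python
from h import *
t=cv2.imread("pics/top0.png"); hsv=cv2.cvtColor(t,cv2.COLOR_BGR2HSV)
f=lambda u,v:(320+u/5,175+v/5)
g=lambda u,v:(50+(u-405)/3,140+v/3)
P=lambda uv,z:ray("top",uv,z)[:2]
def seg(a,b,n):
    d=b-a; print(n,a.round(3),b.round(3),"len",np.linalg.norm(d).round(3),"ang",np.degrees(np.arctan2(d[1],d[0])).round(1))
l1,l2=P(f(152,57),.005),P(f(92,205),.005); seg(l2,l1,"lip")
b1,b2=P(f(333,130),.042),P(f(275,280),.042); seg(b2,b1,"back")
lm=(l1+l2)/2; gt=P(f(302,195),.086); gs=P((380,214),.086); seg(gt,lm,"grip->lip")
m4=[P(f(*q),.004) for q in((62,133),(100,310))]; seg(m4[1],m4[0],"matleft")
seg(P(f(100,310),.004),P(f(228,286),.004),"matbottom")
A,B,C=P(g(562,333),.24),P(g(722,195),.24),P(g(482,235),.24); seg(A,B,"-x wall"); seg(A,C,"+y wall")
D=P(g(640,106),.2); E=P(g(500,228),.2); seg(E,D,"+x wall")
print("lever",P(g(757,172),.30))
# side-view stop and cork masks
cork=(hsv[...,0]>8)&(hsv[...,0]<25)&(hsv[...,2]>150); 
c=np.zeros_like(cork); c[185:245,325:392]=cork[185:245,325:392]
q=cv2.findNonZero(c.astype(np.uint8)); r=cv2.minAreaRect(np.array([P(p[0],.004)*1000 for p in q],np.float32)); print("mat",r)
s=(hsv[...,2]>130)&(hsv[...,0]<25)&(hsv[...,1]>90); c=np.zeros_like(s); c[228:252,185:322]=s[228:252,185:322]
q=cv2.findNonZero(c.astype(np.uint8)); W=np.array([P(p[0],.045)*1000 for p in q],np.float32); print("stop",len(q),cv2.minAreaRect(W),cv2.fitLine(W,cv2.DIST_HUBER,0,.01,.01).ravel())
```

```text
lip [ 0.475 -0.383] [ 0.585 -0.428] len 0.119 ang -22.1
back [ 0.423 -0.505] [ 0.531 -0.548] len 0.116 ang -21.7
grip->lip [ 0.483 -0.509] [ 0.53  -0.406] len 0.113 ang 65.5
matleft [ 0.398 -0.389] [ 0.527 -0.362] len 0.132 ang 12.1
matbottom [ 0.398 -0.389] [ 0.417 -0.483] len 0.096 ang -78.5
-x wall [0.352 0.381] [0.493 0.228] len 0.208 ang -47.5
+y wall [0.352 0.381] [0.448 0.466] len 0.128 ang 41.7
+x wall [0.456 0.467] [0.586 0.328] len 0.191 ang -46.8
lever [0.5129726  0.17996269]Traceback (most recent call last):
  File "<stdin>", line 19, in <module>
  File "<stdin>", line 5, in <lambda>
  File "h.py", line 9, in ray
    K,T,_=cam(n); d=np.linalg.inv(K)@np.array([uv[0],uv[1],1.]); d=np.array([d[0],-d[1],-d[2]])
          ~~~^^^
  File "h.py", line 5, in cam
    m=camera_model(n); return np.array(m["camera_matrix"]),np.array(m["camera_from_world"]),m
ValueError: time passes only in moves, steps and waits
```

```bash
python3 - <<'E'
import re
s=open("h.py").read()
s=s.replace('def cam(n):\n    m=camera_model(n); return np.array(m["camera_matrix"]),np.array(m["camera_from_world"]),m',
'''import os,json
def cam(n):
    f=f"cam_{n}.json"
    if not os.path.exists(f):
        m=camera_model(n); json.dump([np.array(m[k]).tolist() for k in("camera_matrix","camera_from_world")],open(f,"w"))
    K,T=json.load(open(f)); return np.array(K),np.array(T),None''')
open("h.py","w").write(s)
E
python3 - <<'E'
from h import *
cam("side");cam("top")
t=cv2.imread("pics/top0.png"); hsv=cv2.cvtColor(t,cv2.COLOR_BGR2HSV)
P=lambda uv,z:ray("top",uv,z)[:2]
s=(hsv[...,2]>125)&(hsv[...,0]>8)&(hsv[...,0]<25); 
X=[];
for u in range(192,316,6):
    col=t[226:250,u].astype(int); v=hsv[226:250,u,2].astype(int)
    k=np.where(s[226:250,u])[0]
    X.append((u,226+k.min() if len(k) else 0,226+k.max() if len(k) else 0))
print(X)
print(hsv[226:250,240].tolist())
W=np.array([(*P((u,a-.5),.045),*P((u,b+.5),.045)) for u,a,b in X if b-a<12 and a>0])
for c in(0,2):
    p=np.polyfit(W[:,c+1],W[:,c],1); print("x=",p, np.degrees(np.arctan(-p[0])))
# side view stop top edges
E
```

```text
[(192, np.int64(226), np.int64(249)), (198, np.int64(226), np.int64(249)), (204, np.int64(228), np.int64(249)), (210, np.int64(226), np.int64(249)), (216, np.int64(226), np.int64(249)), (222, np.int64(226), np.int64(249)), (228, np.int64(226), np.int64(249)), (234, np.int64(231), np.int64(249)), (240, np.int64(226), np.int64(249)), (246, np.int64(226), np.int64(249)), (252, np.int64(226), np.int64(249)), (258, np.int64(226), np.int64(249)), (264, np.int64(226), np.int64(249)), (270, np.int64(226), np.int64(249)), (276, np.int64(226), np.int64(249)), (282, np.int64(226), np.int64(249)), (288, np.int64(226), np.int64(249)), (294, np.int64(226), np.int64(249)), (300, np.int64(226), np.int64(249)), (306, np.int64(226), np.int64(249)), (312, np.int64(226), np.int64(249))]
[[19, 100, 252], [19, 96, 254], [19, 98, 251], [20, 97, 235], [19, 107, 196], [14, 141, 147], [11, 171, 134], [12, 165, 144], [12, 168, 150], [13, 161, 155], [16, 176, 177], [17, 162, 206], [17, 161, 218], [17, 161, 223], [18, 158, 226], [18, 161, 216], [17, 164, 184], [14, 167, 147], [11, 169, 143], [12, 160, 150], [12, 160, 156], [12, 172, 159], [13, 169, 167], [12, 168, 167]]Traceback (most recent call last):
  File "<stdin>", line 15, in <module>
IndexError: too many indices for array: array is 1-dimensional, but 2 were indexed
```

Run:
```python
from h import *
t=cv2.imread("pics/top0.png"); hsv=cv2.cvtColor(t,cv2.COLOR_BGR2HSV)
s=((hsv[...,2]>185)&(hsv[...,0]>=14)&(hsv[...,0]<25)).astype(np.uint8); s[:228]=0; s[252:]=0; s[:,:185]=0; s[:,322:]=0
n,L,st,c=cv2.connectedComponentsWithStats(s); 
for i in range(1,n):
    if st[i,4]>30: print(st[i],c[i].round(1))
i=1+np.argmax(st[1:,2]); X=[]
for u in range(195,314):
    k=np.where(L[:,u]==i)[0]
    if len(k)>2: X.append((*ray("top",(u,k.min()-.5),.045)[:2],*ray("top",(u,k.max()+.5),.045)[:2]))
W=np.array(X)
for j in(0,2):
    p=np.polyfit(W[:,j+1],W[:,j],1); print("x=",p,np.degrees(np.arctan(-p[0])).round(2))
```

```text
[190 231 130  15 782] [255.  237.9]
x= [-0.09293015  0.39463037] 5.31
x= [-0.09242278  0.3730317 ] 5.28
```

```bash
cat >> h.py <<'E'
def go(x,y,z,yaw=None,start=None):
    "print shift (cm, tool axes) and turn (deg) to a world TCP pose"
    if start is None:
        o=get_obs(); p=np.array(o["tool_pos"]); w=Rn.from_euler("xyz",o["ee_rot"]).as_euler("xyz")[2]
    else: p=np.array(start[:3]); w=np.radians(start[3])
    R=Rn.from_euler("xyz",[np.pi,0,w]).as_matrix(); d=R.T@(np.array([x,y,z])-p)*100
    t=0 if yaw is None else (np.degrees(w)-yaw+180)%360-180
    print("from",p.round(4),round(np.degrees(w),2),"->",d.round(2),"turn",round(t,2), "dist",np.linalg.norm(d).round(1))
E
python3 - <<'E'
from h import *
go(.2026,.5107,.32); go(.483,-.509,.32,67.7); go(.483,-.509,.066,67.7,(.483,-.509,.32,67.7))
E
```

```text
from [0.2027 0.5108 0.2185] 158.35 -> [ 0.000e+00 -1.000e-02 -1.015e+01] turn 0 dist 10.2
from [0.2027 0.5108 0.2185] 158.35 -> [-63.67 -84.45 -10.15] turn 90.65 dist 106.2
from [ 0.483 -0.509  0.32 ] 67.7 -> [-0.  -0.  25.4] turn 0.0 dist 25.4
```

Call:
servo_tool --pt "0 0 -5 0" --pt "0 0 -10 0" --pt "-64 -84 -10 90" --pt "-64 -84 -10 90" --pt "-64 -84 -10 90" --pt "-64 -84 -10 90" --pt "-64 -84 -10 90" --pt "-64 -84 -10 90"

```text
time: 1.1
tool_pos: [0.3039, 0.1483, 0.3191]
ee_rot: [3.141, 0.0, 1.633]
wrist_force: [1.3, 0.9, -0.4]
width: 0.094
finger_force: 0.0
```

Run:
```python
from h import *
go(.483,-.509,.20,67.7); print(get_obs()["qvel"])
```

```text
from [0.3039 0.1483 0.3191] 93.59 -> [-66.72  13.76  11.91] turn 25.89 dist 69.2
[-1.46331679 -0.28938622  0.20153108 -0.00341989  0.08890256  0.04504424]
```

Call:
servo_tool --pt "-66 13 5 26" --pt "-66 13 5 26" --pt "-66 13 5 26" --pt "-66 13 5 26" --pt "-66 13 5 26" --pt "-66 13 5 26" --pt "-66 13 10 26" --pt "-66 13 10 26"

```text
time: 2.1
tool_pos: [0.4327, -0.3304, 0.2615]
ee_rot: [-3.141, -0.0, 1.185]
wrist_force: [0.1, 0.7, 0.5]
width: 0.0941
finger_force: 0.0
```

Call:
servo_tool --pt "0 0 0 0" --pt "0 0 0 0"

```text
time: 2.35
tool_pos: [0.4324, -0.328, 0.2617]
ee_rot: [-3.14, -0.001, 1.185]
wrist_force: [0.4, 0.4, -0.2]
width: 0.0944
finger_force: 0.0
```

Run:
```python
from h import *
go(.483,-.509,.066,67.7)
for n in("top","side"): cv2.imwrite(f"pics/{n}1.png",snapshot(n))
```

```text
from [ 0.4324 -0.328   0.2617] 67.88 -> [-14.87  11.5   19.57] turn 0.18 dist 27.1
```

Call:
servo_tool --pt "-14.9 11.5 6 0" --pt "-14.9 11.5 6 0" --pt "-14.9 11.5 6 0" --pt "-14.9 11.5 6 0" --pt "-14.9 11.5 6 0" --pt "-14.9 11.5 6 0"

```text
time: 3.2
tool_pos: [0.4839, -0.5082, 0.2055]
ee_rot: [3.138, 0.001, 1.187]
wrist_force: [0.2, -0.5, 0.8]
width: 0.0938
finger_force: 0.0
```

Run:
```python
from h import *
go(.483,-.509,.066,67.7)
a=snapshot("side"); b=snapshot("top")
p=proj("side",(.483,-.509,.1)).astype(int); print(p,proj("top",(.483,-.509,.086)))
a=a[max(p[1]-60,0):p[1]+60,max(0,p[0]-70):p[0]+70]; print(a.shape)
cv2.imwrite("pics/s2.png",cv2.resize(a,None,fx=4,fy=4,interpolation=cv2.INTER_CUBIC))
```

```text
from [ 0.4839 -0.5082  0.2055] 68.0 -> [-0.11 -0.05 13.95] turn 0.3 dist 14.0
[348 330] [380.42170416 213.93538257]
(114, 140, 3)
```

View pics/s2.png

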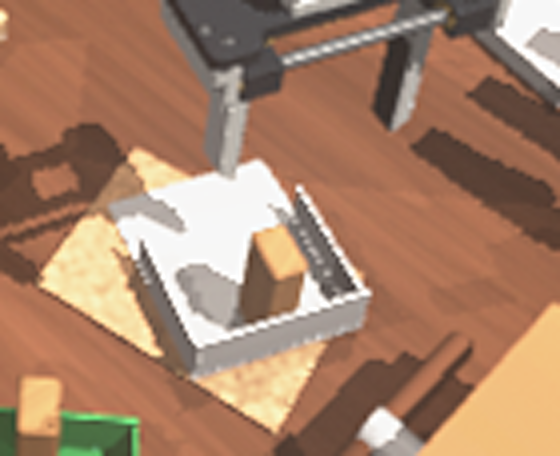

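The fingers straddle the grip from above, with the grip top at side px (347,332), which agrees with the top-view position. Descend and close.

Call:
servo_tool --pt "0 0 6 0" --pt "0 0 12 0" --pt "0 0 13.9 0" --pt "0 0 13.9 0" --pt "0 0 13.9 0"

```text
time: 3.92
tool_pos: [0.4846, -0.5112, 0.0675]
ee_rot: [3.136, 0.003, 1.185]
wrist_force: [0.1, -0.7, 1.1]
width: 0.0941
finger_force: 0.0
```

Call:
servo_tool --pt "0 0 0 0" --pt "0 0 0 0" --pt "0 0 0 0" --pt "0 0 0 0" --pt "0 0 0 0" --pt "0 0 0 0" --pt "0 0 0 0" --claw 255

```text
time: 4.8
tool_pos: [0.4832, -0.5097, 0.0632]
ee_rot: [3.142, -0.0, 1.185]
wrist_force: [1.5, -1.9, -1.0]
width: 0.0274
finger_force: 0.6
```

Call:
servo_tool --pt "0 0 -2 0" --pt "0 0 -4 0" --pt "0 0 -8 0" --pt "0 0 -8 0"

```text
time: 5.3
tool_pos: [0.485, -0.512, 0.1501]
ee_rot: [3.131, 0.006, 1.185]
wrist_force: [-0.4, -0.4, -3.2]
width: 0.0241
finger_force: 29.9
```

Run:
```python
from h import *
o=get_obs(); print(o["tool_pos"],o["ee_rot"])
b=snapshot("top"); a=snapshot("side"); cv2.imwrite("pics/t3.png",b); cv2.imwrite("pics/s3f.png",a)
p=proj("side",o["tool_pos"]).astype(int)
q=proj("top",o["tool_pos"]).astype(int); print(p,q)
a=a[p[1]-40:p[1]+60,p[0]-70:p[0]+50]; b=b[q[1]-50:q[1]+50,q[0]-60:q[0]+60]
cv2.imwrite("pics/s3.png",np.hstack([cv2.resize(i,(400,333),interpolation=cv2.INTER_CUBIC) for i in(a,b)]))
```

```text
[ 0.48503122 -0.51199379  0.15012312] [3.13122774 0.00568925 1.18499759]
[353 317] [388 212]
```

View pics/s3.png

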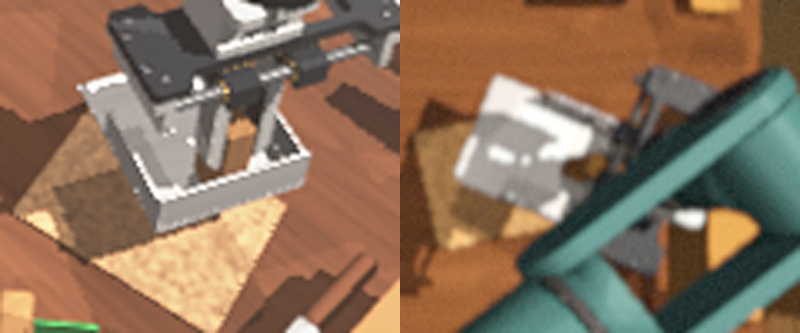

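Scoop held level at 30 N. Next I compute the scooping poses for pair b0+b1, with b0 in the pan's +y half and b1 in the -y half.

```bash
cat >> h.py <<'E'
SY=5.3; c,s=np.cos(np.radians(SY)),np.sin(np.radians(SY)); N=np.array([c,s]); Y=np.array([-s,c]); F0=np.array([.394,0.])
def sc(b,off,dist):
    "scoop-origin xy so that blank at b sits at local y=off, origin dist in front of the stop face"
    b=np.array(b); a=(b-F0)@Y-off; return F0+a*Y+dist*N
def blanks(im,zs=.024):
    hsv=cv2.cvtColor(im,cv2.COLOR_BGR2HSV); m=((hsv[...,2]>165)&(hsv[...,0]>12)&(hsv[...,0]<30)&(hsv[...,1]<140)).astype(np.uint8); r=np.zeros_like(m); r[185:236,190:312]=m[185:236,190:312]
    for ct in cv2.findContours(r,cv2.RETR_EXTERNAL,cv2.CHAIN_APPROX_NONE)[0]:
        if cv2.contourArea(ct)<60: continue
        q=cv2.minAreaRect(np.array([ray("top",p[0],zs)[:2]*1000 for p in ct],np.float32)); w,h=q[1]; a=q[2]+(90 if h>w else 0)
        C=np.array(q[0])/1000; print("blank",C.round(3),np.round((w,h)),"yaw",round((a+90)%180-90,1),"dist",((C-F0)@N).round(3),"s",((C-F0)@Y).round(3))
E
python3 - <<'E'
from h import *
b0=(.4579,.0771)
P=sc(b0,20,0) if 0 else sc(b0,.020,.24); print(P, sc(b0,.020,.112))
go(*P,.20,185.3)
for n,u in(("jar",(238,128)),("mug",(196,130))): print(n,ray("top",u,.085))
E
```

```text
[0.62827523 0.07281936] [0.50082247 0.06099592]
from [ 0.4833 -0.5099  0.144 ] 67.9 -> [59.44 -8.49 -5.6 ] turn -117.4 dist 60.3
jar [ 0.77529995 -0.01064648  0.085     ]
mug [0.76504551 0.13669486 0.085     ]
```

Call:
servo_tool --pt "0 0 -5.6 0" --pt "5 -0.7 -5.6 -10" --pt "11 -1.6 -5.6 -20" --pt "17 -2.4 -5.6 -30" --pt "23 -3.3 -5.6 -40" --pt "29 -4.1 -5.6 -50" --pt "35 -5 -5.6 -60" --pt "41 -5.8 -5.6 -70"

```text
time: 6.4
tool_pos: [0.5829, -0.1057, 0.1968]
ee_rot: [-3.14, -0.004, 2.412]
wrist_force: [0.8, -0.7, -2.9]
width: 0.0238
finger_force: 30.0
```

Run:
```python
from h import *
go(.628,.073,.20,185.3)
```

```text
from [ 0.5829 -0.1057  0.1968] 138.22 -> [ 8.54 16.34 -0.32] turn -47.08 dist 18.4
```

Call:
servo_tool --pt "3 5.5 0 -10" --pt "6 11 0 -20" --pt "8 15 0 -30" --pt "8 15 0 -40" --pt "8 15 0 -47" --pt "8 15 0 -47" --pt "8 15 0 -47"

```text
time: 7.28
tool_pos: [0.6244, 0.0568, 0.1979]
ee_rot: [3.141, -0.002, -3.058]
wrist_force: [0.5, -0.1, -2.7]
width: 0.0238
finger_force: 30.0
```

Run:
```python
from h import *
im=snapshot("top"); cv2.imwrite("pics/t4.png",im); blanks(im)
go(.628,.073,.064,185.3)
```

```text
blank [ 0.455 -0.026] [75. 39.] yaw 9.3 dist 0.059 s -0.031
blank [ 0.483 -0.114] [39. 77.] yaw -7.8 dist 0.079 s -0.122
blank [ 0.493 -0.215] [78. 40.] yaw 12.3 dist 0.079 s -0.223
blank [0.547 0.013] [66. 33.] yaw 1.4 dist 0.153 s -0.001
blank [0.543 0.098] [70. 65.] yaw 1.6 dist 0.158 s 0.084
from [0.6245 0.0567 0.1983] -175.2 -> [-0.48  1.59 13.43] turn -0.5 dist 13.5
```

Call:
servo_tool --pt "-0.5 1.6 6 -0.5" --pt "-0.5 1.6 11 -0.5" --pt "-0.5 1.6 13.2 -0.5" --pt "-0.5 1.6 13.2 -0.5" --pt "-0.5 1.6 13.2 -0.5"

```text
time: 7.95
tool_pos: [0.6293, 0.0732, 0.0687]
ee_rot: [-3.142, 0.002, -3.048]
wrist_force: [0.4, 0.3, -2.4]
width: 0.0233
finger_force: 30.0
```

Call:
servo_tool --pt "0 0 0.3 0" --pt "0 0 0.6 0" --pt "0 0 0.6 0"

```text
time: 8.32
tool_pos: [0.6288, 0.0733, 0.0619]
ee_rot: [3.142, 0.001, -3.048]
wrist_force: [-0.1, 0.0, -1.0]
width: 0.0236
finger_force: 30.0
```

Run:
```python
from h import *
o=get_obs(); print(o["tool_pos"],o["wrist_force"],o["wrist_torque"])
b=snapshot("top"); a=snapshot("side")
p=proj("side",(.55,.07,.02)).astype(int); q=proj("top",(.5,.06,.02)).astype(int)
a=a[p[1]-50:p[1]+50,p[0]-60:p[0]+60]; b=b[q[1]-60:q[1]+40,q[0]-60:q[0]+60]
cv2.imwrite("pics/s5.png",np.hstack([cv2.resize(i,(400,333),interpolation=cv2.INTER_CUBIC) for i in(a,b)])); print(p,q)
go(.5008,.061,.06,185.3)
```

```text
[0.62877303 0.07328449 0.06194642] [-0.13162991  0.01254704 -0.97804712] [0.03458263 0.0265745  0.01228921]
[225 224] [217 206]
from [0.6288 0.0733 0.0619] -174.61 -> [12.86 -0.02  0.19] turn 0.09 dist 12.9
```

View pics/s5.png

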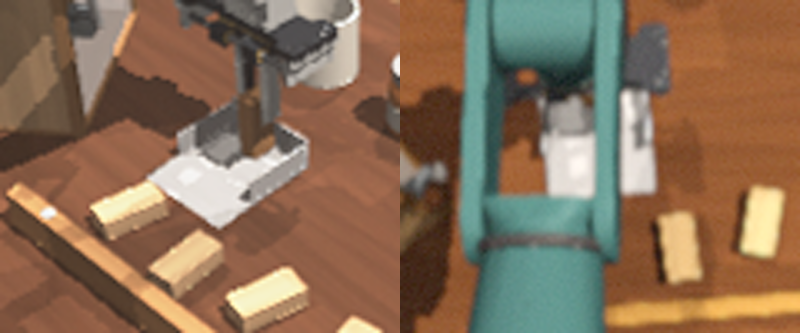

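Call:
servo_tool --pt "0 0 0.2 0" --pt "1.5 0 0.2 0" --pt "3 0 0.2 0" --pt "4.5 0 0.2 0" --pt "6 0 0.2 0" --pt "7.5 0 0.2 0" --pt "9 0 0.2 0" --pt "10 0 0.2 0"

```text
time: 9.43
tool_pos: [0.5299, 0.0639, 0.0609]
ee_rot: [-3.141, 0.004, -3.047]
wrist_force: [3.8, 0.7, 6.4]
width: 0.024
finger_force: 30.0
```

Call:
servo_tool --pt "1 0 0 0" --pt "2 0 0 0" --pt "2.6 0 0 0" --pt "2.9 0 0 0" --pt "2.9 0 0 0"

```text
time: 10.05
tool_pos: [0.5064, 0.0615, 0.0628]
ee_rot: [-3.141, 0.017, -3.048]
wrist_force: [11.0, 1.5, 2.9]
width: 0.0237
finger_force: 30.0
```

Run:
```python
from h import *
o=get_obs(); print(o["tool_pos"],o["wrist_force"],o["wrist_torque"])
b=snapshot("top"); a=snapshot("side")
p=proj("side",(.45,.06,.02)).astype(int); q=proj("top",(.45,.03,.02)).astype(int)
a=a[p[1]-50:p[1]+50,p[0]-60:p[0]+60]; b=b[q[1]-50:q[1]+50,q[0]-60:q[0]+60]
cv2.imwrite("pics/s6.png",np.hstack([cv2.resize(i,(400,333),interpolation=cv2.INTER_CUBIC) for i in(a,b)])); print(p,q)
```

```text
[0.50641924 0.06152014 0.0627694 ] [11.00915741  1.48176187  2.94761938] [ 0.30163486 -2.1965263  -0.05292806]
[204 238] [225 220]
```

View pics/s6.png

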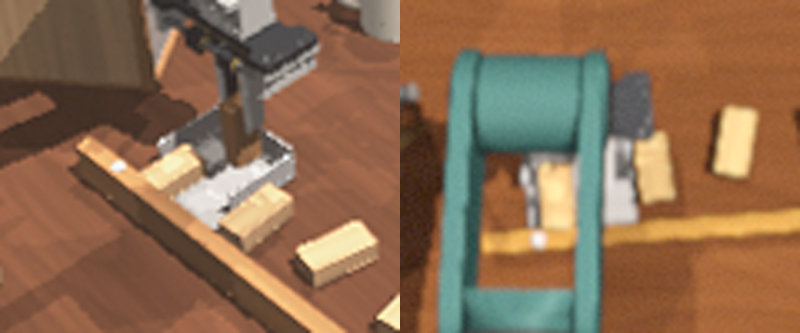

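b0 rides on the pan against the stop, in crop left at (170,170). I back off gently with it aboard.

Call:
servo_tool --pt "-0.3 0 0 0" --pt "-0.6 0 0 0" --pt "-0.7 0 -0.5 0" --pt "-0.8 0 -1 0" --pt "-1.2 0 -1.3 0" --pt "-2 0 -1.3 0" --pt "-3 0 -1.3 0" --pt "-4.2 0 -1.3 0"

```text
time: 11.15
tool_pos: [0.5423, 0.0652, 0.0719]
ee_rot: [3.141, -0.001, -3.047]
wrist_force: [-0.8, -1.0, -2.8]
width: 0.0239
finger_force: 30.0
```

Call:
servo_tool --pt "-1.3 0 0 0" --pt "-2.6 0 0 0" --pt "-3.9 0 0 0" --pt "-5.2 0 0 0" --pt "-6.3 0 0 0" --pt "-7 0 0 0" --pt "-7.3 0 0 0" --pt "-7.3 0 0 0"

```text
time: 12.15
tool_pos: [0.6145, 0.072, 0.0722]
ee_rot: [3.141, -0.0, -3.047]
wrist_force: [0.5, 0.7, -2.3]
width: 0.024
finger_force: 30.0
```

Run:
```python
from h import *
im=snapshot("top"); cv2.imwrite("pics/t7.png",im); blanks(im); a=snapshot("side"); cv2.imwrite("pics/s7f.png",a)
o=get_obs(); print(o["wrist_force"]); 
hsv=cv2.cvtColor(a,cv2.COLOR_BGR2HSV)
go(*sc((.4557,-.0255),-.02,.23),.075,185.3)
```

```text
blank [ 0.455 -0.025] [76. 39.] yaw 9.3 dist 0.059 s -0.031
blank [ 0.483 -0.114] [39. 77.] yaw -7.3 dist 0.079 s -0.122
blank [ 0.493 -0.215] [78. 40.] yaw 12.4 dist 0.079 s -0.223
blank [0.531 0.09 ] [75. 40.] yaw 5.8 dist 0.144 s 0.077
blank [0.539 0.024] [80. 33.] yaw 1.5 dist 0.147 s 0.01
[-0.40670939  0.52339936 -4.31940461]
from [0.6143 0.072  0.0723] -174.6 -> [-0.39 -6.24 -0.27] turn 0.1 dist 6.3
```

Call:
servo_tool --pt "-0.2 -0.7 0 0" --pt "-0.4 -2 0 0" --pt "-0.4 -3.3 0 0" --pt "-0.4 -4.6 0 0" --pt "-0.4 -5.6 0 0" --pt "-0.4 -6.2 0 0" --pt "-0.4 -6.3 0.3 0" --pt "-0.4 -6.3 0.8 0"

```text
time: 13.25
tool_pos: [0.6246, 0.0099, 0.0642]
ee_rot: [3.141, 0.0, -3.047]
wrist_force: [-0.3, 1.4, -3.4]
width: 0.0238
finger_force: 30.0
```

Call:
servo_tool --pt "0 0 0.3 0" --pt "0 0 0.5 0" --pt "1 0 0.5 0" --pt "2.3 0 0.5 0" --pt "3.8 0 0.5 0" --pt "5.3 0 0.5 0" --pt "6.8 0 0.5 0" --pt "8.3 0 0.5 0"

```text
time: 14.25
tool_pos: [0.5425, 0.0017, 0.0609]
ee_rot: [-3.141, 0.005, -3.047]
wrist_force: [3.3, -0.1, 15.1]
width: 0.0237
finger_force: 30.0
```

Call:
servo_tool --pt "1.2 0 0 0" --pt "2.2 0 0 0" --pt "3 0 0 0" --pt "3.4 0 0 0" --pt "3.4 0 0 0"

```text
time: 14.88
tool_pos: [0.5124, -0.0013, 0.062]
ee_rot: [-3.141, 0.013, -3.048]
wrist_force: [10.2, 1.1, 3.5]
width: 0.024
finger_force: 30.0
```

Run:
```python
from h import *
o=get_obs(); print(o["wrist_force"],o["wrist_torque"]); 
im=snapshot("top"); cv2.imwrite("pics/t8.png",im); blanks(im); a=snapshot("side"); cv2.imwrite("pics/s8f.png",a)
go(*sc((.4557,-.0255),-.02,.112),.06,185.3)
```

```text
[10.19684986  1.1140702   3.51941446] [ 0.36281043 -1.71622707 -0.03909041]
blank [0.435 0.003] [72. 61.] yaw 1.2 dist 0.041 s -0.0
blank [ 0.484 -0.115] [39. 75.] yaw -7.2 dist 0.079 s -0.123
blank [ 0.494 -0.215] [78. 39.] yaw 12.6 dist 0.08 s -0.223
from [ 0.5125 -0.0013  0.0619] -174.63 -> [0.58 0.11 0.19] turn 0.07 dist 0.6
```

Call:
servo_tool --pt "-0.3 0 0 0" --pt "-0.6 0 0 0" --pt "-0.7 0 -0.3 0" --pt "-0.8 0 -1 0" --pt "-0.9 0 -2.2 0" --pt "-1 0 -4 0" --pt "-1 0 -6.3 0" --pt "-1 0 -9 0"

```text
time: 15.98
tool_pos: [0.5177, -0.0004, 0.1507]
ee_rot: [3.141, -0.0, -3.047]
wrist_force: [0.0, 0.0, -3.2]
width: 0.0236
finger_force: 30.0
```

Call:
servo_tool --pt "0 0 -3 0" --pt "0 0 -6.3 0" --pt "0 0 -10 0" --pt "0 0 -14 0" --pt "0 0 -18 0" --pt "0 0 -21.5 0" --pt "0 0 -24 0" --pt "0 0 -25 0"

```text
time: 16.98
tool_pos: [0.5179, -0.0004, 0.4023]
ee_rot: [-3.141, 0.004, -3.047]
wrist_force: [0.6, -0.1, -3.8]
width: 0.0235
finger_force: 30.0
```

Run:
```python
from h import *
o=get_obs(); p=proj("side",o["tool_pos"]-np.array([.05,0,.05])).astype(int); print(o["wrist_force"],p)
b=snapshot("top"); a=snapshot("side"); q=proj("top",o["tool_pos"]-np.array([.05,0,.05])).astype(int)
cr=lambda i,p:i[max(0,p[1]-50):p[1]+50,p[0]-60:p[0]+60]
cv2.imwrite("pics/s9.png",np.hstack([cv2.resize(cr(i,k),(400,333),interpolation=cv2.INTER_CUBIC) for i,k in((a,p),(b,q))]))
C=np.array([.473,.351]);X=np.array([.7373,.6756]);Yc=np.array([-.6756,.7373])
go(*(C+.057*X+.03*Yc),.40,222.5)
```

```text
[ 0.6008588  -0.05729149 -3.75812096] [209 158]
from [ 5.180e-01 -4.000e-04  4.008e-01] -174.6 -> [-1.57 41.24  0.08] turn -37.1 dist 41.3
```

View pics/s9.png

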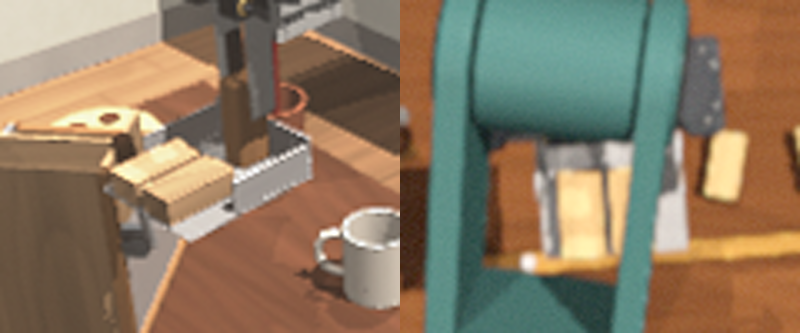

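Both blanks sit side by side on the pan, level and well clear. Carry them over the hopper.

Call:
servo_tool --pt "0 1 0 -1" --pt "-0.2 2.8 0 -3" --pt "-0.4 5.2 0 -5" --pt "-0.5 8 0 -7.5" --pt "-0.6 11 0 -10" --pt "-0.7 14 0 -13" --pt "-0.8 17 0 -16" --pt "-0.9 20 0 -19"

```text
time: 18.08
tool_pos: [0.5073, 0.2018, 0.3983]
ee_rot: [3.141, -0.002, -2.711]
wrist_force: [0.6, -0.5, -4.4]
width: 0.0241
finger_force: 30.0
```

Run:
```python
from h import *
C=np.array([.473,.351]);X=np.array([.7373,.6756]);Yc=np.array([-.6756,.7373])
go(*(C+.057*X+.03*Yc),.40,222.5); print(get_obs()["wrist_force"])
```

```text
from [0.5073 0.2018 0.3983] -155.35 -> [-7.61 19.59 -0.17] turn -17.85 dist 21.0
[ 0.61651448 -0.5108135  -4.36534373]
```

Call:
servo_tool --pt "-1 2.8 0 -2.5" --pt "-2.1 5.6 0 -5" --pt "-3.2 8.4 0 -8" --pt "-4.3 11.2 0 -11" --pt "-5.4 14 0 -14" --pt "-6.4 16.5 0 -16.5" --pt "-7.2 18.5 0 -17.9" --pt "-7.6 19.4 0 -17.9"

```text
time: 19.08
tool_pos: [0.4961, 0.4097, 0.3977]
ee_rot: [3.141, -0.003, -2.4]
wrist_force: [-0.5, 0.2, -3.5]
width: 0.024
finger_force: 30.0
```

Call:
servo_tool --pt "0 0 0 0" --pt "0 0 1 0" --pt "0 0 3 0" --pt "0 0 5 0" --pt "0 0 6 0" --pt "0 0 6 0"

```text
time: 19.82
tool_pos: [0.497, 0.4068, 0.3383]
ee_rot: [3.141, -0.002, -2.404]
wrist_force: [0.2, 0.6, -3.7]
width: 0.0236
finger_force: 30.0
```

```bash
cat >> h.py <<'E'
C=np.array([.473,.351]);X=np.array([.7373,.6756]);Yc=np.array([-.6756,.7373])
def crops(name,sp,tp,h=50):
    b=snapshot("top"); a=snapshot("side"); cr=lambda i,p:i[max(0,p[1]-h):p[1]+h,max(0,p[0]-h*6//5):p[0]+h*6//5]
    print("origins",[(max(0,p[0]-h*6//5),max(0,p[1]-h)) for p in(sp,tp)],"scale",333/(2*h))
    cv2.imwrite(f"pics/{name}.png",np.hstack([cv2.resize(cr(i,k),(400,333),interpolation=cv2.INTER_CUBIC) for i,k in((a,sp),(b,tp))]))
E
python3 - <<'E'
from h import *
o=get_obs(); p=o["tool_pos"]-np.array([0,0,.05])
crops("s10",proj("side",p).astype(int),proj("top",p).astype(int))
d=o["tool_pos"][:2]-C; print("cab frame",d@X,d@Yc,o["tool_pos"][2],o["ee_rot"],o["wrist_force"])
go(*(C+.057*X+.03*Yc),.275,222.5)
E
```

```text
origins [(np.int64(92), np.int64(78)), (np.int64(29), np.int64(151))] scale 3.33
cab frame 0.05543150488137607 0.024940084293671012 0.33833576016101824 [ 3.14131989e+00 -1.99046982e-03 -2.40422832e+00] [ 0.15618336  0.605719   -3.70475786]
from [0.4974 0.4073 0.3402] -137.73 -> [-0.09  0.49  6.52] turn -0.23 dist 6.5
```

View pics/s10.png

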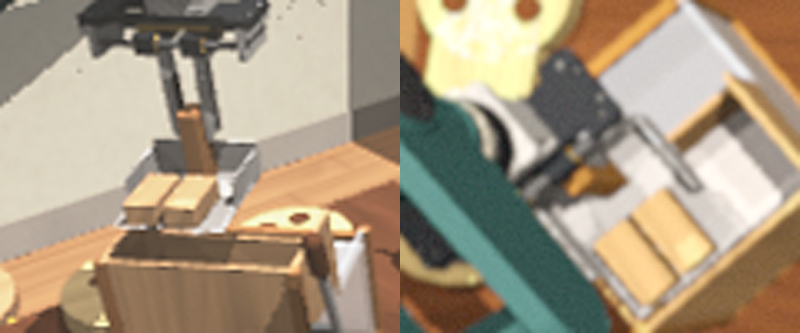

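Both blanks are on the pan, which is over the hopper with the lip just inside the -x wall. I lower it, then push the lip against that wall along an arc so the scoop pivots lip-down in the fingers.

Call:
servo_tool --pt "-0.3 0.4 1.5 0" --pt "-0.5 0.4 3.5 0" --pt "-0.5 0.4 5.5 0" --pt "-0.5 0.4 6.5 0" --pt "-0.5 0.4 6.5 0"

```text
time: 20.55
tool_pos: [0.4979, 0.4139, 0.2731]
ee_rot: [3.141, -0.002, -2.403]
wrist_force: [0.2, 0.6, -3.3]
width: 0.0241
finger_force: 30.0
```

Call:
servo_tool --pt "0.7 0 0 0" --pt "1.3 0 0 0" --pt "1.8 0 -0.2 0" --pt "2.3 0 -1 0" --pt "2.9 0 -1.8 0" --pt "3.6 0 -2.6 0" --pt "4.4 0 -3.4 0" --pt "4.4 0 -3.4 0"

```text
time: 21.55
tool_pos: [0.4651, 0.3838, 0.3099]
ee_rot: [-3.141, 0.001, -2.403]
wrist_force: [1.8, 1.1, -2.7]
width: 0.0238
finger_force: 30.0
```

Run:
```python
from h import *
o=get_obs(); p=o["tool_pos"]-np.array([0,0,.05])
crops("s11",proj("side",p).astype(int),proj("top",p).astype(int))
d=o["tool_pos"][:2]-C; print("cab frame",d@X,d@Yc,o["tool_pos"][2],o["ee_rot"],o["wrist_force"],o["wrist_torque"])
```

```text
origins [(np.int64(89), np.int64(90)), (np.int64(40), np.int64(163))] scale 3.33
cab frame 0.016299924395280108 0.029525558562892653 0.30992395686960533 [-3.14134911e+00  9.64494849e-04 -2.40349230e+00] [ 1.81792474  1.10459405 -2.68457313] [ 0.38085514 -0.28862883  0.0226847 ]
```

View pics/s11.png

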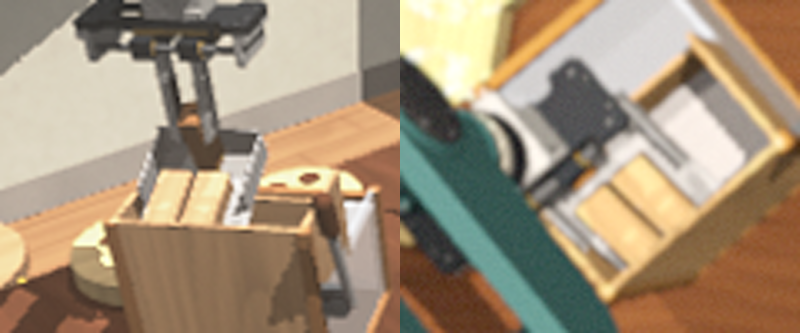

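The scoop has pivoted to about 22° at low force, blanks resting toward the wall. Continue to roughly 48°, then draw back so they drop.

Call:
servo_tool --pt "0.7 0 -0.6 0" --pt "1.4 0 -1.1 0" --pt "2.1 0 -1.5 0" --pt "2.9 0 -1.9 0" --pt "3.6 0 -2.2 0" --pt "4.4 0 -2.4 0" --pt "5.1 0 -2.5 0" --pt "5.1 0 -2.5 0"

```text
time: 22.65
tool_pos: [0.4274, 0.3495, 0.334]
ee_rot: [-3.141, 0.0, -2.403]
wrist_force: [2.5, 2.2, -1.8]
width: 0.0235
finger_force: 30.0
```

Call:
servo_tool --pt "-1 0 0 0" --pt "-2.2 0 0 0" --pt "-3.4 0 0 0" --pt "-4.6 0 0 0" --pt "-5.8 0 0 0" --pt "-6.8 0 0 0" --pt "-6.8 0 0 0" --pt "-6.8 0 0 0"

```text
time: 23.65
tool_pos: [0.4781, 0.3957, 0.3335]
ee_rot: [3.142, -0.0, -2.403]
wrist_force: [0.2, 0.1, -2.2]
width: 0.0241
finger_force: 30.0
```

Run:
```python
from h import *
o=get_obs(); p=o["tool_pos"]-np.array([0,0,.05])
crops("s12",proj("side",p).astype(int),proj("top",p).astype(int))
d=o["tool_pos"][:2]-C; print("cab frame",d@X,d@Yc,o["tool_pos"][2],o["ee_rot"],o["wrist_force"],o["wrist_torque"])
```

```text
origins [(np.int64(89), np.int64(82)), (np.int64(33), np.int64(158))] scale 3.33
cab frame 0.03394047613490539 0.029480208899987106 0.3334574810432572 [ 3.14157822e+00 -1.52053869e-04 -2.40341631e+00] [ 0.23580481  0.12291576 -2.18994296] [ 0.07487432  0.08683557 -0.00452245]
```

View pics/s12.png

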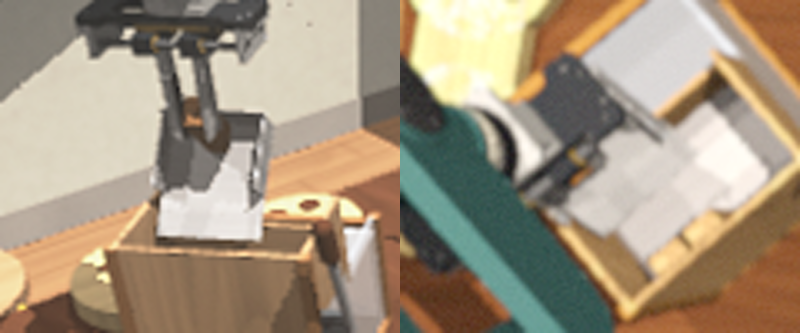

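The pan is empty and both blanks lie in the hopper by the -x wall (top crop ~(670,255)). Raise and return for the other pair.

Call:
servo_tool --pt "-0.5 0 -4 0" --pt "-0.5 0 -8 0" --pt "-0.5 0 -12 0" --pt "-0.5 0 -13 0" --pt "-0.5 0 -13 0"

```text
time: 24.38
tool_pos: [0.4818, 0.399, 0.4651]
ee_rot: [-3.141, 0.004, -2.403]
wrist_force: [-0.1, -0.8, -3.7]
width: 0.0238
finger_force: 30.0
```

Run:
```python
from h import *
im=snapshot("top"); blanks(im); print(sc((.484,-.115),.018,.17))
go(*sc((.484,-.115),.018,.17),.46,185.3)
```

```text
blank [ 0.483 -0.114] [39. 77.] yaw -7.8 dist 0.079 s -0.122
blank [ 0.493 -0.215] [78. 41.] yaw 12.3 dist 0.079 s -0.223
[ 0.57628098 -0.12451664]
from [0.4818 0.399  0.4637] -137.71 -> [ 28.25 -45.08   0.37] turn 36.99 dist 53.2
```

Call:
servo_tool --pt "2 -3.2 0 3" --pt "5 -8 0 7" --pt "8 -12.8 0 11" --pt "11.2 -18 0 16" --pt "14.4 -23 0 21" --pt "17.6 -28 1 26" --pt "20.8 -33.2 4 31" --pt "24 -38.3 8 36"

```text
time: 25.42
tool_pos: [0.5595, -0.035, 0.3901]
ee_rot: [3.141, -0.0, -3.035]
wrist_force: [0.7, 0.5, -2.5]
width: 0.0238
finger_force: 30.0
```

Run:
```python
from h import *
go(.5763,-.1245,.20,185.3)
```

```text
from [ 0.5595 -0.035   0.3901] -173.9 -> [-0.72 -9.07 19.01] turn 0.8 dist 21.1
```

Call:
servo_tool --pt "-0.5 -4 4 0.8" --pt "-0.7 -7.8 9 0.8" --pt "-0.7 -8.3 14 0.8" --pt "-0.7 -8.3 18.5 0.8" --pt "-0.7 -8.3 18.5 0.8" --pt "-0.7 -8.3 18.5 0.8"

```text
time: 26.18
tool_pos: [0.5764, -0.1148, 0.2082]
ee_rot: [-3.141, 0.002, -3.045]
wrist_force: [0.7, -0.0, -2.5]
width: 0.024
finger_force: 30.0
```

Run:
```python
from h import *
o=get_obs(); p=o["tool_pos"]-np.array([0,0,.08]); 
a=snapshot("side"); cv2.imwrite("pics/s13f.png",a)
go(.5763,-.1245,.133,185.3); print(o["wrist_force"])
```

```text
from [ 0.5771 -0.115   0.2096] -174.48 -> [ 0.17 -0.94  7.66] turn 0.22 dist 7.7
[ 0.74895761 -0.02390449 -2.50433609]
```

Call:
servo_tool --pt "0.2 -0.9 4 0.2" --pt "0.2 -0.9 7 0.2" --pt "0.2 -0.9 8.4 0.2" --pt "0.2 -0.9 8.6 0.2" --pt "0.2 -0.9 8.6 0.2"

```text
time: 26.85
tool_pos: [0.5761, -0.1242, 0.1228]
ee_rot: [-3.14, 0.003, -3.049]
wrist_force: [-0.8, 0.2, -1.9]
width: 0.0237
finger_force: 30.0
```

Call:
servo_tool --pt "0 0 0.4 0" --pt "-1.7 0 0.9 0" --pt "-3.7 0 1.9 0" --pt "-5.6 0 3.2 0" --pt "-7.2 0 4.8 0" --pt "-8.5 0 6.4 0" --pt "-8.5 0 6.6 0" --pt "-8.5 0 6.6 0"

```text
time: 27.85
tool_pos: [0.6625, -0.1166, 0.0612]
ee_rot: [-3.139, 0.009, -3.049]
wrist_force: [-3.2, -0.4, 11.5]
width: 0.0237
finger_force: 30.0
```

Run:
```python
from h import *
o=get_obs(); print(o["wrist_force"],o["wrist_torque"]); P=np.array(sc((.484,-.115),.018,.17))
crops("s14",proj("side",(.58,-.12,.03)).astype(int),proj("top",(.52,-.12,.02)).astype(int))
go(*sc((.484,-.115),.018,.25),.06,185.3)
```

```text
[-3.24313221 -0.43745971 11.51563412] [0.49503142 0.44805093 0.06776445]
origins [(np.int64(208), np.int64(196)), (np.int64(207), np.int64(152))] scale 3.33
from [ 0.6625 -0.1166  0.0612] -174.7 -> [0.66 0.01 0.12] turn 0.0 dist 0.7
```

View pics/s14.png

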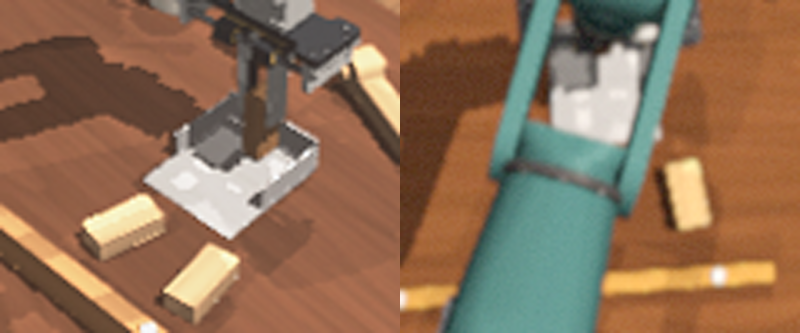

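The scoop is flat on the bench again, with b2 ahead of its left half and b3 clear on the right. Push.

Call:
servo_tool --pt "0.8 0 -0.1 0" --pt "2.2 0 -0.1 0" --pt "3.7 0 -0.1 0" --pt "5.2 0 -0.1 0" --pt "6.7 0 -0.1 0" --pt "8.2 0 -0.1 0" --pt "9.7 0 -0.1 0" --pt "11 0 -0.1 0"

```text
time: 28.95
tool_pos: [0.5549, -0.1268, 0.0611]
ee_rot: [-3.139, 0.014, -3.05]
wrist_force: [4.7, 0.4, 7.1]
width: 0.0237
finger_force: 30.0
```

Call:
servo_tool --pt "1.2 0 0 0" --pt "2.2 0 0 0" --pt "3 0 0 0" --pt "3.4 0 0 0" --pt "3.4 0 0 0"

```text
time: 29.58
tool_pos: [0.521, -0.1302, 0.0611]
ee_rot: [-3.138, 0.013, -3.05]
wrist_force: [1.6, -0.1, 7.9]
width: 0.0238
finger_force: 30.0
```

Run:
```python
from h import *
o=get_obs(); print(o["wrist_force"],o["wrist_torque"])
im=snapshot("top"); blanks(im); cv2.imwrite("pics/t15.png",im); cv2.imwrite("pics/s15f.png",snapshot("side"))
go(*sc((.484,-.115),.018,.112),.06,185.3)
```

```text
[ 1.62275275 -0.11175501  7.8919004 ] [ 0.60167308 -0.82652084 -0.12345305]
blank [ 0.445 -0.144] [86. 76.] yaw 0.9 dist 0.037 s -0.148
from [ 0.521  -0.1302  0.061 ] -174.75 -> [0.24 0.05 0.1 ] turn -0.05 dist 0.3
```

```bash
python3 - <<'E'
s=open("h.py").read(); s=s.replace("(hsv[...,1]<140)","(hsv[...,1]<140)&(hsv[...,1]>75)"); open("h.py","w").write(s)
E
python3 - <<'E'
from h import *
im=cv2.imread("pics/t15.png"); blanks(im); hsv=cv2.cvtColor(im,cv2.COLOR_BGR2HSV)
for v in range(200,236): print(v,"".join("#" if (12<h<30 and 75<s_<140 and V>165) else "s" if (s_<=75 and V>110) else "." for h,s_,V in hsv[v,245:310]))
E
```

```text
blank [ 0.438 -0.131] [73. 47.] yaw 5.3 dist 0.032 s -0.134
200 .........................................................s.......
201 ..............ss.....................................s...s.......
202 ..............s.........................................ss.......
203 ..............s.........................................s........
204 .............ss........................................ss........
205 ......s.....sss........................................ss........
206 ............ss.........................................s.........
207 ............ss......................................s..s.........
208 ............s.........................................ss.........
209 .....................................................ss..........
210 ...........ssssss........ss.........................ss...........
211 ...........ssssssss.....sssssssss...................ss...........
212 ..........ssssssssssss..ssssssssssss............s..ss#...........
213 ..........ssssssssssss..sssssssssssss.............sss##..........
214 .........ssssssssssssss.sssssssssssss.............ss###.
[... 779 characters left out ...]

226 ....ss....sssssssss##########ssssssssss........s.................
227 ...ss.....sssssssss##########sssssssss.....s.sss.................
228 ...ss.....sssssssss##########sssssssss........ss.................
229 ...ss.....sssssssss##########sssssssss.......ss..................
230 ...s......sssssss.s##########ssssssss........ss..................
231 ..ss......sssssss.s##########ssssssss....s..sss.........###......
232 .ss........ssssss.s##########sssssss........ss.........#sss#.....
233 .ss........ssssss..###########ssssss.......ss#........#sssss#....
234 .ss.......##ssss#..########...###..........ss#........#sssss#....
235 ss..........###........##...............s.ss#.........#sssss#....
```

b2 is on the pan at about local y +9 mm, and b3 is at top px col ~298, partly hidden by the arm. I back away with b2 aboard and line b3 up at local y of about -31 mm.

Call:
servo_tool --pt "-0.2 0 0 0" --pt "-0.5 0 -0.2 0" --pt "-0.7 0 -0.5 0" --pt "-0.8 0 -1 0" --pt "-1.2 0 -1.3 0" --pt "-2 0 -1.3 0" --pt "-3 0 -1.3 0" --pt "-4.2 0 -1.3 0"

```text
time: 30.68
tool_pos: [0.5586, -0.1254, 0.0683]
ee_rot: [3.141, -0.0, -3.049]
wrist_force: [0.9, 0.6, -3.6]
width: 0.0238
finger_force: 30.0
```

Call:
servo_tool --pt "-1.4 0 0 0" --pt "-2.8 0 0 0" --pt "-4.2 0 0 0" --pt "-5.6 0 0 0" --pt "-7 0 0 0" --pt "-8.2 0 0 0" --pt "-8.8 0 0 0" --pt "-8.8 0 0 0"

```text
time: 31.68
tool_pos: [0.6457, -0.1173, 0.0685]
ee_rot: [3.141, -0.0, -3.049]
wrist_force: [0.0, -0.2, -2.9]
width: 0.024
finger_force: 30.0
```

Run:
```python
from h import *
o=get_obs(); print(o["wrist_force"],o["wrist_torque"]); q=o["tool_pos"][:2]-F0; print("scoop dist,s",q@N,q@Y)
im=snapshot("top"); blanks(im); cv2.imwrite("pics/t16.png",im); cv2.imwrite("pics/s16f.png",snapshot("side"))
```

```text
[ 0.0172392  -0.19072784 -2.94040122] [ 0.04913504 -0.07877096 -0.0224963 ]
scoop dist,s 0.239802292569792 -0.1400802068058209
blank [ 0.493 -0.215] [77. 40.] yaw 12.4 dist 0.079 s -0.223
blank [ 0.556 -0.115] [51. 36.] yaw 1.1 dist 0.151 s -0.13
```

Call:
servo_tool --pt "-0.2 -0.6 0 0" --pt "-0.4 -1.8 0 0" --pt "-0.6 -3 0 0" --pt "-0.6 -4.2 0 0" --pt "-0.6 -5 0 0" --pt "-0.6 -5.2 0 0" --pt "-0.6 -5.2 0.4 0" --pt "-0.6 -5.2 0.8 0"

```text
time: 32.78
tool_pos: [0.6563, -0.1682, 0.0613]
ee_rot: [3.141, 0.0, -3.049]
wrist_force: [-3.0, 1.3, 8.1]
width: 0.0241
finger_force: 30.0
```

Call:
servo_tool --pt "0 0 0.2 0" --pt "0.8 0 0.2 0" --pt "2.2 0 0.2 0" --pt "3.7 0 0.2 0" --pt "5.2 0 0.2 0" --pt "6.7 0 0.2 0" --pt "8.2 0 0.2 0" --pt "9.5 0 0.2 0"

```text
time: 33.78
tool_pos: [0.5632, -0.1776, 0.061]
ee_rot: [-3.14, 0.006, -3.049]
wrist_force: [3.6, -0.6, 6.2]
width: 0.0237
finger_force: 30.0
```

Run:
```python
from h import *
o=get_obs(); print(o["wrist_force"],o["wrist_torque"]); q=o["tool_pos"][:2]-F0; print("scoop dist,s",q@N,q@Y)
im=snapshot("top"); blanks(im); cv2.imwrite("pics/t17.png",im); cv2.imwrite("pics/s17f.png",snapshot("side"))
```

```text
[ 3.57290743 -0.61873658  6.1970061 ] [ 0.49160396 -1.03625101 -0.06139637]
scoop dist,s 0.1521013719767372 -0.19245494486803516
blank [ 0.473 -0.185] [93. 68.] yaw 55.1 dist 0.062 s -0.191
```

Call:
servo_tool --pt "1.2 0 0 0" --pt "2.2 0 0 0" --pt "3 0 0 0" --pt "3.6 0 0 0" --pt "3.9 0 0 0" --pt "3.9 0 0 0"

```text
time: 34.62
tool_pos: [0.5243, -0.1814, 0.061]
ee_rot: [-3.14, 0.005, -3.049]
wrist_force: [1.7, 0.6, 7.1]
width: 0.0237
finger_force: 30.0
```

Run:
```python
from h import *
o=get_obs(); print(o["wrist_force"],o["wrist_torque"]); q=o["tool_pos"][:2]-F0; print("scoop dist,s",q@N,q@Y)
crops("s18",proj("side",(.46,-.18,.02)).astype(int),proj("top",(.46,-.18,.02)).astype(int),36)
```

```text
[1.69793064 0.59023152 7.13216178] [ 0.44299145 -0.69959299 -0.05877246]
scoop dist,s 0.1129509510171259 -0.19263579643050044
origins [(np.int64(209), np.int64(241)), (np.int64(240), np.int64(182))] scale 4.625
```

View pics/s18.png

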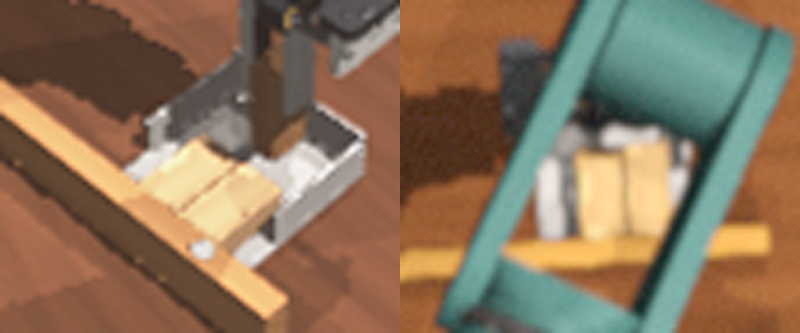

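Both b2 and b3 lie side by side on the pan, against the stop (side crop (190,175) and (235,195)). Lift and carry.

Call:
servo_tool --pt "-0.2 0 -0.1 0" --pt "-0.4 0 -0.3 0" --pt "-0.6 0 -0.7 0" --pt "-0.7 0 -1.5 0" --pt "-0.8 0 -2.8 0" --pt "-0.8 0 -4.6 0" --pt "-0.8 0 -7 0" --pt "-0.8 0 -9.8 0"

```text
time: 35.72
tool_pos: [0.5308, -0.1802, 0.1584]
ee_rot: [-3.141, 0.0, -3.049]
wrist_force: [0.2, 0.5, -4.0]
width: 0.0239
finger_force: 30.0
```

Call:
servo_tool --pt "0 0 -3 0" --pt "0 0 -6.3 0" --pt "0 0 -10 0" --pt "0 0 -14 0" --pt "0 0 -18 0" --pt "0 0 -21.3 0" --pt "0 0 -23.6 0" --pt "0 0 -24.4 0"

```text
time: 36.72
tool_pos: [0.5308, -0.1803, 0.404]
ee_rot: [-3.139, 0.004, -3.049]
wrist_force: [-0.5, -0.5, -3.2]
width: 0.024
finger_force: 30.0
```

Run:
```python
from h import *
o=get_obs(); print(o["wrist_force"],o["wrist_torque"]); im=snapshot("top"); blanks(im,.365)
go(*(C+.062*X-.03*Yc),.40,222.5)
```

```text
[-0.46710185 -0.52292643 -3.17742323] [ 0.02092006 -0.08199624  0.02392383]
blank [ 0.454 -0.19 ] [78. 65.] yaw 1.1 dist 0.042 s -0.194
from [ 0.5309 -0.1803  0.4036] -174.7 -> [-5.89 54.8   0.36] turn -37.2 dist 55.1
```

Call:
servo_tool --pt "-0.1 1 0 0" --pt "-0.3 2.8 0 -2" --pt "-0.6 5.4 0 -4" --pt "-0.9 8.5 0 -6" --pt "-1.2 11.7 0 -8" --pt "-1.6 15 0 -10" --pt "-2 18.4 0 -12" --pt "-2.3 21.8 0 -14"

```text
time: 37.78
tool_pos: [0.5328, 0.0413, 0.3997]
ee_rot: [3.14, -0.002, -2.801]
wrist_force: [0.4, -0.2, -2.7]
width: 0.0239
finger_force: 30.0
```

Run:
```python
from h import *
go(*(C+.062*X-.03*Yc),.40,222.5)
```

```text
from [0.5328 0.0413 0.3997] -160.5 -> [-1.158e+01  3.085e+01 -3.000e-02] turn -23.0 dist 32.9
```

Call:
servo_tool --pt "-1.1 3.1 0 -2" --pt "-2.3 6.2 0 -4.5" --pt "-3.5 9.3 0 -7" --pt "-4.7 12.4 0 -10" --pt "-5.9 15.5 0 -13" --pt "-7.1 18.6 0 -16" --pt "-8.2 21.6 0 -19" --pt "-9.2 24.4 0 -21.5"

```text
time: 38.78
tool_pos: [0.5385, 0.3019, 0.3995]
ee_rot: [3.141, -0.002, -2.425]
wrist_force: [1.6, 0.6, -3.3]
width: 0.0236
finger_force: 30.0
```

Call:
servo_tool --pt "-0.4 2.5 0 -1.3" --pt "-0.7 4.4 0 -1.3" --pt "-0.9 5.6 0 -1.3" --pt "-0.9 6 0 -1.3" --pt "-0.9 6 0 -1.3"

```text
time: 39.4
tool_pos: [0.5074, 0.3506, 0.4009]
ee_rot: [-3.141, 0.0, -2.407]
wrist_force: [-0.1, 0.4, -4.6]
width: 0.0239
finger_force: 30.0
```

Run:
```python
from h import *
o=get_obs(); print(o["wrist_force"]); im=snapshot("top"); cv2.imwrite("pics/t20.png",im)
d=o["tool_pos"][:2]-C; print("cab",d@X,d@Yc)
go(*(C+.062*X-.03*Yc),.275,222.5)
```

```text
[-0.08129866  0.4236829  -4.57395041]
cab 0.02508552750034783 -0.023518905998626726
from [0.5076 0.3504 0.4008] -137.95 -> [-3.69 -0.58 12.58] turn -0.45 dist 13.1
```

Call:
servo_tool --pt "-0.5 -0.2 0 0" --pt "-1.5 -0.4 0 0" --pt "-2.6 -0.6 0 0" --pt "-3.4 -0.6 1 0" --pt "-3.7 -0.6 3 0" --pt "-3.7 -0.6 5.5 0" --pt "-3.7 -0.6 8 0" --pt "-3.7 -0.6 10 0"

```text
time: 40.45
tool_pos: [0.5388, 0.3712, 0.298]
ee_rot: [3.141, -0.003, -2.407]
wrist_force: [-0.9, -0.6, -3.8]
width: 0.0239
finger_force: 30.0
```

Call:
servo_tool --pt "0 0 1.5 0" --pt "0 0 2.4 0" --pt "0 0 2.4 0"

```text
time: 40.83
tool_pos: [0.5389, 0.3713, 0.2771]
ee_rot: [-3.142, 0.001, -2.407]
wrist_force: [0.3, -0.5, -2.6]
width: 0.0241
finger_force: 30.0
```

Run:
```python
from h import *
o=get_obs(); print(o["wrist_force"]); im=snapshot("top"); cv2.imwrite("pics/t21.png",im)
d=o["tool_pos"][:2]-C; print("cab",d@X,d@Yc,o["tool_pos"][2])
hsv=cv2.cvtColor(im,cv2.COLOR_BGR2HSV); q=proj("top",(*(C-.0*X-.03*Yc),.22)).astype(int); print(q)
for v in range(q[1]-22,q[1]+24): print(v,"".join("#" if (12<h<30 and 75<s_<140 and V>165) else "s" if (s_<=75 and V>110) else "." for h,s_,V in hsv[v,q[0]-35:q[0]+30]))
```

```text
[ 0.32800843 -0.52263959 -2.6052638 ]
cab 0.062338376109039646 -0.029588406263310066 0.2770955920730004
[124 204]
182 ..ssssssssss.....ssss.ssssssssssssssssssss.#######..sssssss##....
183 ..ssssssss.......sss..sssssssssssssssssssss########..sssssss##...
184 ..sssssss.............ssssssssssssssssssssss#######...sssssss##..
185 .sssssss..............sssssssssssssssssssssss#######...sssssss##.
186 .sssss...............sssssssssssssssssssssssss#######...ssssss###
187 .ssss...............ssssssssssssssssssssssssssss######..sssssss##
188 .sss.....................sssssssssssssssssssssss######...sssssss#
189 ........s.................sssssssssssssssssssssss######...sssssss
190 .......sss.................sssssssssssssssssssssss######..#ssssss
191 .....ssss..................ssssssssssssss#sssssssss######...sssss
192 ....ssss...................sssssssssssss###.ssssssss######...ssss
193 ....ssss...................sssssssssss#####..ssssssss#####....sss
194 ....ss...................ssssssssssss#######.sssssssss#####.#.sss
195 ...............sssss....ssssssssssss#########sssssssss######..#ss
196 ..
[... 1533 characters left out ...]

218 ...................ssssssssssss#############ssss#####............
219 ...................sssssssssssss###########sss######.............
220 ....................sssssssssssss##########ss######..............
221 ....................sssssssssssss########..#######...............
222 .....................sssssssssssss######...#####.................
223 ..s..................ssssssssssssssss##########..................
224 ......................sssssssssssssssss#######...................
225 ......................ssssssssssssssss#######....................
226 s......................sssssssssssssss######.....................
227 s......................sssssssssssss#######......................
```

Both blanks are on the pan in the hopper, in the same relation as before. Tip as before.

Call:
servo_tool --pt "0.7 0 0 0" --pt "1.3 0 0 0" --pt "1.8 0 -0.2 0" --pt "2.3 0 -1 0" --pt "2.9 0 -1.8 0" --pt "3.6 0 -2.6 0" --pt "4.4 0 -3.4 0" --pt "4.6 0 -3.6 0"

```text
time: 41.88
tool_pos: [0.5046, 0.3403, 0.3139]
ee_rot: [-3.141, 0.002, -2.407]
wrist_force: [3.4, 3.1, -4.0]
width: 0.0238
finger_force: 30.0
```

Call:
servo_tool --pt "0.5 0 -0.4 0" --pt "1.2 0 -0.9 0" --pt "1.9 0 -1.3 0" --pt "2.7 0 -1.7 0" --pt "3.4 0 -2 0" --pt "4.2 0 -2.2 0" --pt "4.9 0 -2.3 0" --pt "4.9 0 -2.3 0"

```text
time: 42.88
tool_pos: [0.4679, 0.3071, 0.3363]
ee_rot: [-3.141, 0.0, -2.407]
wrist_force: [2.0, 1.6, -1.8]
width: 0.0237
finger_force: 30.0
```

Call:
servo_tool --pt "-1 0 0 0" --pt "-2.2 0 0 0" --pt "-3.4 0 0 0" --pt "-4.6 0 0 0" --pt "-5.8 0 0 0" --pt "-6.8 0 0 0" --pt "-6.8 0 0 0" --pt "-6.8 0 0 0"

```text
time: 43.88
tool_pos: [0.5187, 0.3531, 0.3359]
ee_rot: [3.142, -0.0, -2.407]
wrist_force: [-0.3, -0.1, -2.6]
width: 0.0238
finger_force: 30.0
```

Call:
servo_tool --pt "-0.5 0 -4 0" --pt "-0.5 0 -8 0" --pt "-0.5 0 -12 0" --pt "-0.5 0 -13 0" --pt "-0.5 0 -13 0"

```text
time: 44.5
tool_pos: [0.5224, 0.3563, 0.4676]
ee_rot: [-3.141, 0.004, -2.407]
wrist_force: [0.9, 0.3, -2.8]
width: 0.0236
finger_force: 30.0
```

Run:
```python
from h import *
o=get_obs(); print(o["wrist_force"]); im=snapshot("top"); cv2.imwrite("pics/t22.png",im); cv2.imwrite("pics/s22.png",snapshot("side"))
d=o["tool_pos"][:2]-C; print("cab",d@X,d@Yc,o["tool_pos"][2])
hsv=cv2.cvtColor(im,cv2.COLOR_BGR2HSV); q=proj("top",(*(C-.04*X),.17)).astype(int); print(q)
for v in range(q[1]-24,q[1]+24): print(v,"".join("#" if (12<h<30 and 75<s_<140 and V>165) else "s" if (s_<=75 and V>110) else "." for h,s_,V in hsv[v,q[0]-35:q[0]+40]))
# return target: scoop mid on mat centre; keep yaw of tool 67.7
print("above mat"); L=np.array([np.cos(np.radians(67.7)),np.sin(np.radians(67.7))]); M=np.array([.479,-.459]); print("O",M-.045*L); go(*(M-.045*L),.46,67.7)
```

```text
[ 0.94855531  0.34691267 -2.77627083]
cab 0.0400312797019728 -0.029477447326225138 0.4675521256162961
[130 220]
196 ssssssssssssssss...ssssssssssssssssssssssssssssss#######..sssssss####ssssss
197 ssssssssssssss....ssssssssssssssssssssssssssssssss######...sssssss##sssssss
198 sssssssssssss....ssssssssssssssssssssssssssssssssss######...sssssssssssssss
199 ssssssssssss....sssssssssssssssssssssssssssssssssss######....sssssssss..sss
200 ssssssssssss...ssssssssssssssssssssssssssssssssssssss#####....sssssss....s.
201 ssssssssss...sssssssssssssssssssssssssssssssssssssssss#######.ssssss.......
202 sssssssss...ssssssssssssssssssssssssssssssssssssssssss#####....ssss........
203 ssssssss...ssssssssssssssssssssssssssssssssssssssssssss#####....ss.........
204 ssssss....ssssssssssssssssssssssssssssssssssss####ssssss####...............
205 sssss....sssssssssssssssssssssssssssssssssssss#####...ss##s##..............
206 ssss....sssssssssssssssssssssssssssssssssssss######...ss##s##..............
207 sss...ssssssssssssssssssssssssssssssssssss#########...######...............
208 s....sssssssssssssssssss
[... 2273 characters left out ...]
..................
237 #.###.....ssssssssss#####..................................................
238 #.##.......ssssssss#####...................................................
239 ######......ssssss#####....................................................
240 ###.###......ssss#####.....................................................
241 ########..#..sss####.......................................................
242 #####.#......######........................................................
243 ########...#######.........................................................
above mat
O [ 0.46192447 -0.50063444]
from [0.5225 0.3564 0.4651] -137.91 -> [ 61.93 -59.54   0.51] turn 154.39 dist 85.9
```

Four blank-coloured regions lie in the hopper and the pan weighs empty (2.8 N). Next, take the scoop back to the mat, aligned with the mat's axes.

Run:
```python
from h import *
go(.471,-.420,.30,101.8)
```

```text
from [0.5225 0.3564 0.4651] -137.91 -> [ 55.86 -54.17  16.51] turn 120.29 dist 79.5
```

Call:
servo_tool --pt "3 -2.9 0 6" --pt "7 -6.8 0 15" --pt "11 -10.7 0 24" --pt "15 -14.5 0 33" --pt "19 -18.4 0 42" --pt "23 -22.3 0 51" --pt "27 -26.2 0 60" --pt "31 -30 0 69"

```text
time: 45.6
tool_pos: [0.4927, -0.0755, 0.4643]
ee_rot: [-3.141, -0.002, 2.667]
wrist_force: [1.5, 0.2, -2.3]
width: 0.0235
finger_force: 30.0
```

Run:
```python
from h import *
go(.471,-.420,.30,101.8)
```

```text
from [ 0.4927 -0.0755  0.4643] 152.8 -> [-13.81 -31.63  16.43] turn 51.0 dist 38.2
```

Call:
servo_tool --pt "-2 -5 0 8" --pt "-4 -10 1 16" --pt "-6.5 -15.5 3 25" --pt "-9 -21 6 34" --pt "-11.5 -26 10 43" --pt "-13.5 -30.5 14 51" --pt "-13.6 -30.8 16.4 51" --pt "-13.6 -30.8 16.4 51"

```text
time: 46.6
tool_pos: [0.4736, -0.4096, 0.2954]
ee_rot: [-3.136, -0.01, 1.78]
wrist_force: [-0.5, 0.4, -1.8]
width: 0.0236
finger_force: 30.0
```

Call:
servo_tool --pt "0 0 4 0" --pt "0 0 9 0" --pt "0 0 11 0" --pt "0 0 11 0"

```text
time: 47.1
tool_pos: [0.4754, -0.4083, 0.191]
ee_rot: [-3.141, -0.003, 1.783]
wrist_force: [-0.6, -0.1, -1.3]
width: 0.0239
finger_force: 30.0
```

Run:
```python
from h import *
print(get_obs()["wrist_force"]); go(.471,-.420,.128,101.8)
```

```text
[-0.60397316 -0.14963774 -1.33703647]
from [ 0.4754 -0.4083  0.191 ] 102.18 -> [-1.05 -0.68  6.3 ] turn 0.38 dist 6.4
```

Call:
servo_tool --pt "-0.6 -0.7 3 0.4" --pt "-1 -0.7 5.5 0.4" --pt "-1 -0.7 6.2 0.4" --pt "-1 -0.7 6.2 0.4"

```text
time: 47.6
tool_pos: [0.4716, -0.4214, 0.1315]
ee_rot: [3.14, 0.002, 1.776]
wrist_force: [1.1, 0.4, -2.8]
width: 0.024
finger_force: 30.0
```

Call:
servo_tool --pt "0 0 0.4 0" --pt "-1.7 0 0.9 0" --pt "-3.7 0 1.9 0" --pt "-5.6 0 3.2 0" --pt "-7.2 0 4.8 0" --pt "-8.5 0 6.3 0" --pt "-8.5 0 6.5 0" --pt "-8.5 0 6.5 0"

```text
time: 48.6
tool_pos: [0.4885, -0.507, 0.0661]
ee_rot: [3.14, 0.004, 1.774]
wrist_force: [-0.2, -2.6, 3.0]
width: 0.0238
finger_force: 30.0
```

Run:
```python
from h import *
o=get_obs(); print(o["wrist_force"],o["wrist_torque"],o["tool_pos"]); L=np.array([np.cos(o["ee_rot"][2]),np.sin(o["ee_rot"][2])]); d=o["tool_pos"][:2]+.045*L-np.array([.479,-.459]); print("mid rel mat",d)
```

```text
[-0.22944904 -2.6419458   2.97758483] [-0.68247426  0.07736033  0.01336067] [ 0.48854024 -0.50696026  0.06605784]
mid rel mat [ 0.0004525  -0.00388744]
```

Call:
servo_tool --pt "0 0 0.2 0" --pt "0 0 0.3 0" --pt "0 0 0.3 0"

```text
time: 48.98
tool_pos: [0.4885, -0.5069, 0.066]
ee_rot: [3.14, 0.007, 1.775]
wrist_force: [-2.3, -1.9, 11.0]
width: 0.0238
finger_force: 30.0
```

Call:
servo_tool --pt "0 0 0 0" --pt "0 0 0 0" --pt "0 0 0 0" --pt "0 0 0 0" --pt "0 0 0 0" --claw 0

```text
time: 49.6
tool_pos: [0.488, -0.5043, 0.0612]
ee_rot: [-3.141, -0.001, 1.775]
wrist_force: [-1.2, -0.9, 0.5]
width: 0.0704
finger_force: 0.0
```

Call:
servo_tool --pt "0 0 -2 0" --pt "0 0 -6 0" --pt "0 0 -12 0" --pt "0 0 -18 0" --pt "0 0 -24 0" --pt "0 0 -26 0" --pt "0 0 -26 0"

```text
time: 50.48
tool_pos: [0.4884, -0.505, 0.3265]
ee_rot: [3.138, 0.007, 1.775]
wrist_force: [1.0, 0.7, -1.0]
width: 0.0941
finger_force: 0.0
```

Run:
```python
from h import *
tip=C-.106*X-.140*Yc; print("lever tip",tip)
im=snapshot("side"); cv2.imwrite("pics/s24.png",im); t=snapshot("top"); cv2.imwrite("pics/t24.png",t)
st=C-.150*X-.140*Yc; print("start",st); go(*st,.36,222.5); print(proj("top",(*tip,.304)),proj("side",(*tip,.304)))
```

```text
lever tip [0.4894302 0.1761644]
start [0.456989 0.146438]
from [ 0.4879 -0.5044  0.3212] 101.7 -> [64.36 10.17 -3.88] turn -120.8 dist 65.3
[168.03270772 205.50930132] [184.69851585 148.45653131]
```

Run:
```python
from h import *
a=cv2.imread("pics/s24.png"); t=cv2.imread("pics/t24.png")
def k(im,p,h): 
    p=np.array(p).astype(int); print((p[0]-h*4//3,p[1]-h),300/(2*h)); return cv2.resize(im[p[1]-h:p[1]+h,p[0]-h*4//3:p[0]+h*4//3],(400,300),interpolation=cv2.INTER_CUBIC)
q=np.vstack([np.hstack([k(a,(170,170),42),k(t,(130,210),42)]),np.hstack([k(a,proj("side",(.48,-.45,.03)),42),k(t,proj("top",(.48,-.45,.03)),42)])])
cv2.imwrite("pics/q24.png",q)
```

```text
(np.int64(114), np.int64(128)) 3.5714285714285716
(np.int64(74), np.int64(168)) 3.5714285714285716
(np.int64(269), np.int64(289)) 3.5714285714285716
(np.int64(302), np.int64(172)) 3.5714285714285716
```

View pics/q24.png

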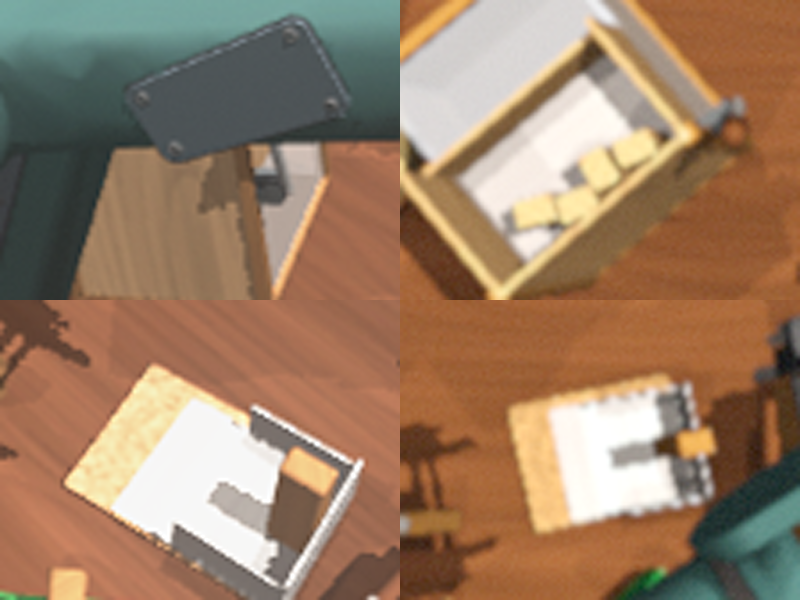

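Top-right shows four blanks in the hopper by the -x wall, and the lever tip at px (167,204) against a predicted (168,205). The bottom crops show the scoop flat on the mat. Now the lever, with closed fingers and tool yaw 42.5°.

Run:
```python
from h import *
f=lambda u,v:(302+(u-400)/3.5714,172+(v-300)/3.5714)
l=(ray("top",f(551,410),.005)+ray("top",f(566,522),.005))/2; m=(ray("top",f(510,408),.004)+ray("top",f(537,532),.004))/2
print("lip mid",l,"mat edge mid",m,"dist",np.linalg.norm(l-m)); g=ray("top",f(697,442),.086); print("grip",g,np.linalg.norm((g-l)[:2]))
go(*(C-.150*X-.140*Yc),.36,42.5)
```

```text
lip mid [ 0.46640025 -0.41272164  0.005     ] mat edge mid [ 0.46167849 -0.37691685  0.004     ] dist 0.03612863085962552
grip [ 0.49081669 -0.52551317  0.086     ] 0.11540403852662837
from [ 0.4879 -0.5044  0.3212] 101.7 -> [64.36 10.17 -3.88] turn 59.2 dist 65.3
```

Call:
servo_tool --pt "6 1 -1 0" --pt "12 2 -2 0" --pt "18 3 -3 5" --pt "24 3.9 -4 12" --pt "30 4.8 -4 20" --pt "36 5.7 -4 30" --pt "42 6.7 -4 40" --pt "47 7.5 -4 50" --claw 255

```text
time: 51.58
tool_pos: [0.4656, -0.0317, 0.3594]
ee_rot: [-3.138, 0.002, 0.914]
wrist_force: [0.1, 0.5, -0.1]
width: 0.0175
finger_force: 0.0
```

Run:
```python
from h import *
go(*(C-.150*X-.140*Yc),.36,42.5)
```

```text
from [ 0.4656 -0.0317  0.3594] 52.35 -> [ 13.58 -11.56  -0.06] turn 9.85 dist 17.8
```

Call:
servo_tool --pt "4 -3.5 0 5" --pt "8 -7 0 9.8" --pt "12 -10.2 0 9.8" --pt "12.6 -10.6 0 9.8" --pt "12.6 -10.6 0 9.8" --pt "12.6 -10.6 0 9.8"

```text
time: 52.32
tool_pos: [0.4589, 0.1294, 0.361]
ee_rot: [-3.141, 0.001, 0.746]
wrist_force: [0.8, -0.2, 1.2]
width: 0.0006
finger_force: 0.0
```

Run:
```python
from h import *
go(*(C-.150*X-.140*Yc),.264,42.5); print(get_obs()["width"])
```

```text
from [0.4589 0.1294 0.361 ] 42.73 -> [ 1.01 -1.38  9.7 ] turn 0.23 dist 9.8
0.0005768290872760427
```

Call:
servo_tool --pt "1 -1.4 0 0" --pt "1 -1.4 4 0" --pt "1 -1.4 8 0" --pt "1 -1.4 9.7 0" --pt "1 -1.4 9.7 0"

```text
time: 52.95
tool_pos: [0.4563, 0.1477, 0.2639]
ee_rot: [-3.14, 0.002, 0.747]
wrist_force: [0.0, -0.3, -0.6]
width: 0.0007
finger_force: 0.0
```

Call:
servo_tool --pt "2 0 0 0" --pt "3.5 0 0 0" --pt "5 0 0 0" --pt "6.5 0 0 0" --pt "8 0 0 0" --pt "9.5 0 0 0" --pt "11 0 0 0" --pt "12 0 0 0"

```text
time: 53.95
tool_pos: [0.5438, 0.2291, 0.2619]
ee_rot: [-3.139, 0.007, 0.747]
wrist_force: [-5.1, -4.2, -2.9]
width: 0.0003
finger_force: 3.9
```

Run:
```python
from h import *
o=get_obs(); d=o["tool_pos"][:2]-C; f=np.array(o["wrist_force"]); print("cab",d@X,d@Yc,o["tool_pos"][2],"F along X",f[:2]@X,f)
```

```text
cab -0.030170823038179063 -0.13766430236135185 0.2618866134751949 F along X -6.597587914091289 [-5.13439702 -4.16222171 -2.87058507]
```

Call:
servo_tool --pt "1 0 0 0" --pt "2 0 0 0" --pt "2.8 0 0 0" --pt "3.3 0 0 0" --pt "3.3 0 0 0" --pt "3.3 0 0 0" --pt "3.3 0 0 0" --pt "3.3 0 0 0"

```text
time: 54.95
tool_pos: [0.562, 0.2464, 0.2566]
ee_rot: [-3.135, 0.031, 0.745]
wrist_force: [-15.8, -14.9, -8.4]
width: 0.0003
finger_force: 10.6
```

Run:
```python
from h import *
o=get_obs(); d=o["tool_pos"][:2]-C; f=np.array(o["wrist_force"]); print("cab",d@X,d@Yc,o["tool_pos"][2],"F along X",f[:2]@X,f)
im=snapshot("top"); cv2.imwrite("pics/t25.png",im); cv2.imwrite("pics/s25.png",snapshot("side"))
hsv=cv2.cvtColor(im,cv2.COLOR_BGR2HSV)
for v in range(180,246,2): print(v,"".join("#" if (12<h<30 and 75<s_<140 and V>165) else "s" if (s_<=75 and V>110) else "." for h,s_,V in hsv[v,75:165]))
```

```text
cab -0.005057848487692361 -0.13729894741622736 0.25664778140760613 F along X -21.695562340342654 [-15.7650895  -14.90817325  -8.44544617]
180 ........................sssssssssssss...................s.................................
182 ......................ssssssssssssssssss......................................ss..........
184 s......................ssssssssss.....s......................................ssssss.......
186 s......................ssssssss..............sss........................sssss##ssssss.....
188 ss.....................ssssss..................sssssss.................sssssss###sssssss..
190 sss..s..................ssssss..................sssssss.................ssssssss####ssssss
192 ssss...s.................sssssss...................s..s.................s..sssssss####ssss
194 sssss.....................ssssss.......................s...................#sssssss###.#ss
196 ssssss....................ssss#......................ssss..................###sssssss####s
198 ssssss..............................................sss.s.................s..###ssssssssss
200 sssssss.
[... 1472 characters left out ...]
...................................
232 ...........##....ss...s..............................s....................................
234 .............#....ss......................................................................
236 ..............#####s...................................s..................................
238 ................###ss....................................ssss.....s.......................
240 .................###ss.....................................sss............................
242 ...................##ss.........................s.......ss....sssss....s..................
244 .....................#ss..........................ss.....ssssssssssss.....................
```

The force rose to 22 N at local x -5 mm, which matches the lever being at its stop. Hold briefly, then let it follow back.

Call:
servo_tool --pt "0 0 0 0" --pt "0 0 0 0" --pt "0 0 0 0" --pt "0 0 0 0" --pt "0 0 0 0" --pt "0 0 0 0" --pt "-2 0 0 0" --pt "-4 0 0 0"

```text
time: 56.05
tool_pos: [0.539, 0.2242, 0.2635]
ee_rot: [-3.141, 0.003, 0.748]
wrist_force: [-2.1, -3.8, 2.8]
width: 0.0005
finger_force: 2.2
```

Call:
servo_tool --pt "-2 0 0 0" --pt "-4 0 0 0" --pt "-6 0 0 0" --pt "-8 0 0 0" --pt "-10 0 0 0" --pt "-11.5 0 0 0" --pt "-12 0 0 0" --pt "-12 0 0 0"

```text
time: 57.05
tool_pos: [0.4519, 0.1432, 0.2647]
ee_rot: [-3.142, -0.001, 0.748]
wrist_force: [-0.4, -0.6, 0.4]
width: 0.0009
finger_force: 0.0
```

Call:
servo_tool --pt "-1 0 -5 0" --pt "-1 0 -10 0" --pt "-7 0 -10 0" --pt "-13 0 -10 0" --pt "-18 4 -10 0" --pt "-20 8 -10 0" --pt "-20 8 -10 0"

```text
time: 57.92
tool_pos: [0.3599, -0.0538, 0.3641]
ee_rot: [-3.141, 0.0, 0.742]
wrist_force: [-0.7, 0.8, 0.7]
width: 0.0005
finger_force: 0.0
```

Run:
```python
from h import *
o=get_obs(); print(o["tool_pos"],o["wrist_force"],o["time"])
im=snapshot("top"); cv2.imwrite("pics/t26.png",im); sd=snapshot("side"); cv2.imwrite("pics/s26.png",sd)
for nm,i,(r0,r1,c0,c1) in(("top",im,(180,246,75,170)),("side",sd,(130,220,120,215))):
    hsv=cv2.cvtColor(i,cv2.COLOR_BGR2HSV); print(nm)
    for v in range(r0,r1,2): print(v,"".join("#" if (12<h<30 and 75<s_<140 and V>165) else "s" if (s_<=75 and V>110) else "." for h,s_,V in hsv[v,c0:c1]))
```

```text
[ 0.35994957 -0.05383036  0.36409067] [-0.70481986  0.7600123   0.661078  ] 57.925
top
180 ....#.ssssssssssssssssssssssssssssssssssssssssss###....######...sssssss##......................
182 ..#sssssssssssssssssssssssssssssssssssssssssss###........#####....sssssss##....................
184 .sssssssssssssssssssssssssssssssssssssssssss###.........ss#######...sssssss##..................
186 ssssssssssssssssssssssssssssssssssssssssss###........sssssss######....ssssss###................
188 sssssssssssssssssssssssssssssssssssssss###.......ssssssssssssss#####...sssssss##...............
190 sssssssssssssssssssssssssssssssssssss###......ssssssssssssssssss######...sssssss##.............
192 ssssssssssssssssssssssssssssssssss###.......ssssssssssssssssssssss######...sssssss##...........
194 ssssssssssssssssssssssssssssssss###.......ssssssssssssssssssssssssss#####...sssssss##..........
196 ssssssssssssssssssssssssssssss###......sssssssssssssssssssssssssssssss#####...sssssss####ssssss
198 sssssssssssssssssssssssssss###.......ssssssssssssssssssssssssssssssssss#####....sssssssssssssss
200 sssssssss
[... 6091 characters left out ...]

206 ......................................................................s###.....................
208 ......................................................................###......................
210 ......................................................................##.......................
212 ...............................................................................................
214 ...............................................................................................
216 ...............................................................................................
218 ...............................................................................................
```

Call:
servo_tool --pt "0 0 0 0" --pt "0 0 0 0" --pt "0 0 0 0" --pt "0 0 0 0"

```text
time: 58.52
tool_pos: [0.3593, -0.0513, 0.3647]
ee_rot: [3.141, -0.0, 0.749]
wrist_force: [1.0, -0.6, 0.3]
width: 0.0006
finger_force: 0.0
```

Run:
```python
from h import *
a=cv2.imread("pics/t24.png").astype(int); b=snapshot("top").astype(int); s0=cv2.imread("pics/side0.png").astype(int); s=snapshot("side").astype(int)
f=lambda a,b,r:np.abs(a-b)[r[0]:r[1],r[2]:r[3]].mean().round(1)
print("lever top",f(a,b,(198,214,156,176)),"scoop",f(a,b,(190,240,330,385)),"mug/jar/scroll",f(a,b,(110,145,175,305)),"lever side",f(s0,s,(140,165,176,200)),"ref",f(a,b,(130,180,400,440)))
a=close_job; print(get_obs()["wrist_force"])
```

```text
lever top 2.7 scoop 2.4 mug/jar/scroll 2.7 lever side 46.8 ref 7.7
[-0.66101311 -0.52771939  0.19244455]
```

The lever is back at rest (image difference at noise level), the hopper is empty with the trap shut, and the scoop is unmoved on the mat. Handing in.

```bash
python3 -c "
from bench import *
print(close_job())"
```

```text
the job is handed in; nothing more can be done
None
```

I handed the job in at about 59 s, and no verdict came back. By my own images, all four blanks went through the hopper into the cabinet, the trap is shut with the lever back at rest, and the scoop lies flat on its mat. I did not see the blanks inside the cabinet directly: the hopper is empty with its trap shut, and they had nowhere else to go.

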